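Draw a slag pan out with a hook and recover a dropped part

TASK

A milled dropout has fallen through the cutting grate into the slag pan below: with the draw hook, reach in under the grate's front, hook behind the pan's bow handle and draw the pan out past its catch until it bears against its stops, gently, so that the handle does not bend, and without the gripper touching the pan before it is out. Lay the hook down on the bench top clear of the pan and grate, then lift the dropout out of the pan and lay it flat on the bench top next to its twin. Leave the pan drawn out and the other things where they are.

Things in the scene. Friction and masses are not known exactly. Their poses are not given: they have to be found in the camera images.
- hook: draw hook standing on the bench on its handle and lip, 0.22 kg: wooden handle 90 x 24 x 36 mm (x, y, z) and a dark flat bar, its end bent down. Origin: underside of the handle's middle; x runs to the lip, z up. Bar 21 wide at z 30 to 35, from the handle to x = 127 mm; lip: 5 mm plate at x = 121 to 127 mm, 21 wide, from the bar down to z = 0. Lift it from above by the handle
- hook_lip (a point): middle of the lower edge of the lip's inner face (towards the handle, the face that pulls); axes as hook
- pan: open slag pan of sheet steel, about 0.6 kg, 190 x 150 mm, walls 36 high and 3 thick, floor 3 thick, flat on the fixture plate under the grate. Origin: on the plate, under the middle of its front wall; x to its rear, z up. A bow handle stands off its front wall with a 26 mm clear gap. Small ears stick out at its rear sides. It is drawn out along the grate's -x, with 3 mm of side play
- pan_bow (a point): middle of the bow handle's bar: 8 mm round, along the pan's y, 78 mm between its two arms, 26 mm above the plate, 30 mm in front of the pan's origin. The bar bends when loaded with more than 20 N
- grate: cutting grate, fixed dark steel stand 260 deep (x), 236 wide (y), 130 mm high, slats on edge on top, open below, on a steel fixture plate (z = 25 mm, x 430 to 1085, y -463 to -127). Origin: on the plate, middle of its front edge; x to its rear. The front apron (x = 0) leaves an opening 95 mm high over the plate. With the pan home, the pan's origin is at x = 50 mm and the bow bar at x = 20 mm, inside the apron
- catch (a point): middle between two sprung balls on the side guides that hold the pan home. The catch gives with a small jump at a pull of about 7 to 12 N within the first 15 mm of travel; after that the pan slides with 2 to 8 N of friction on the plate. Axes as the grate
- stops: slotted strips on both side guides, each with a dark block 22 x 18 x 12 mm clamped somewhere in its slot. The pan's rear ears meet the blocks after 159 to 199 mm of travel from home (front wall 109 to 147 mm before the apron): where is not measured but felt, as a pull rising well above the sliding friction that gives no more. Origin: on the plate between the strips; axes as the grate
- dropout: milled dropout plate 44 x 80 x 8.5 mm, bright metal, 0.06 kg, lying flat on the floor of the pan in its front half; origin: middle of its underside, x across (44 mm), y along (80 mm), z up. Grip it across its 44 mm.
- twin: the other dropout plate, alike, lying flat on the wooden bench top in front; origin and axes as dropout. Behind it, fixed frame tubes up to 71 mm high lie on the bench from x = 480 mm on (at their front ends y -115 to -70 and 175 to 235 mm)
- disc_stack: stack of dark cutting discs, 118 mm across, 12 mm high, bystander; origin under its middle
- magnet: flat arrow-shaped welding magnet 50 x 100 x 16 mm, bystander; origin under its middle
- lamp: small black work lamp 32 x 66 x 42 mm, bystander; origin under its middle
- vice: grey machine vice 62 x 192 x 56 mm, bystander; origin under its middle
- flux: round tin 75 mm across, 48 mm high, bystander; origin under its middle
- coupon: thin tube offcut 19 x 150 x 19 mm, bystander; origin under its middle

How it is judged:
By the outcome, as a careful person would: the job done as asked, in the order asked, and still so for the second after the job is handed in, with the robot touching nothing.
It also fails if it takes over 72 s, if anything falls off the work surface, if the arm or the gripper's body presses on something with over 40 N, if the wrist force passes 120 N, or if a joint passes its speed limit or range.

ROBOT

A 6-joint arm with a two-finger parallel gripper is mounted at the origin on a cart in front of the work surface, level with it; the furniture and walls round the work are solid. World frame = base frame: x ahead of the robot, y to its left, z up, the work surface at z = 0. Lengths are in m, angles in rad, forces in N, time in s.
With the tool pointing down it reaches from about 0.25 to 0.775 m from the base axis. Payload 4 kg.
Tool frame: the origin (TCP) lies midway between the tips of the shut fingers; the grasp point (between the pads) lies robot.grip_point_offset behind it (robot.grip_point_offset is the distance from the TCP to the grasp point, in m); z points along the fingers, x is the direction in which the jaws open and shut, and the axes are right-handed (so a half turn about z gives the same grasp; the last joint's range is limited). The gripper opens to 94 mm and grips with 3 to 60 N. Pads are 16 mm wide; open, the fingers measure 119 mm over their backs; the gripper's body (75 mm by 177 mm) begins 78 mm behind the grasp point.
Start: joints at [1.079, 0.087, 1.371, -0, 1.684, -0.103], TCP at [0.209, 0.509, 0.179] pointing down, gripper open.
Joint ranges: [-3.1, 3.1], [-0.76, 2.03], [0.27, 2.55], [-1.08, 4.22], [0.17, 2.65], [-2.57, 2.57]. Speed limits (rad/s): [2.79, 2.79, 3.14, 3.14, 3.14, 3.14].

INTERFACE

Orientations are given as [roll, pitch, yaw] about the fixed x, y, z axes, in that order (R = Rz(yaw) Ry(pitch) Rx(roll)).
In Python, from bench import robot, optics, finder gives the robot as it stands. The module is installed in compiled form; this text tells all that it offers.
- The arm moves only by the tool arm_command, never from a script. Its argument "plan" is a list of rows, each a list of 5 numbers: the opening, from 0 (shut) to 1 (fully open), then the shift along the world's x, y, z in m, then the turn about the world's z in degrees. A call has 1 to 10 rows; each row is the pose to reach, as a shift and turn from the pose commanded when the call began; what a row does not reach only later rows make up. A row lasts 1/8 s, in which the tool goes at most 62.5 mm and 10.7 degrees, less where a joint would pass 70% of its speed; a pose out of reach is approached as far as the arm can. A call with a gripper value outside its range is refused whole. The fingers move at their own pace and stop on an object; the grip force is fixed at half the most. Time passes only in rows, so rows that repeat a pose let the fingers close. It gives the time, the measured TCP pose, the force and the opening at its end, in the units of the state.
- robot.get_obs(): the state, without advancing time (a new reading comes with each control period).
- optics.snapshot(name): name is "scene" or "top"; returns a dict with "image" (420x560x3 uint8, red, green, blue), "fx", "fy", "cx", "cy" (pixels), "position" and "rotation" of the camera in the world. Camera axes: x right, y down, z forward; pixel columns grow to the right and rows downward; lengths in m; the calibration is good to about 2 mm. A picture is of the moment at which its call begins. There is no depth.
- robot.close_job(): hands the job in, once; it reports no verdict.
Trained networks look in the newest picture that a camera, given by its name, has taken for a name from the list of things; names that differ only in an ending like _2 or _b are one class to them, and where a whole thing is asked for, a point or a joint stands for the part that bears it (a point fixed in the world has none). Each returns a list of dicts, best first, with "p" (0 to 1); they miss things now and then, are a little off and sometimes report something else, mostly with a low value. They report only what shows in the picture. A call takes as long as a camera call.
- finder.masks_of(label, camera): "pixels" (420x560 bool, what is visible of it) and "extent" ([left, top, right, bottom] in pixels, round what is visible of it).
The state is a dict: "time": time; "joint_positions": joint angles; "qvel": joint speeds; "joint_torque": joint torques, N m; "tool_pos": TCP position; "ee_rot": TCP orientation; "wrist_force": force on the tool from outside, world axes, zero at the start; "wrist_torque": the same for the moment, N m; "width": finger opening in m.
Only numpy, scipy, OpenCV 4.12 (cv2) and the standard library are available. Lean on these libraries where they do the work, as an engineer would, in place of code of your own. Each camera call takes 0.05 s, during which the arm holds its last target.

## Working session

There is one attempt and no reset: what is moved stays moved. The work goes in short steps, Python scripts to look and compute and a tool call to move; the robot and the scene stay as the last step left them, time stands still between calls to the robot, and variables do not carry over. Pictures are saved under pics/ and viewed, and the job is handed in when it is done.

Besides the shell and the picture viewer there is one more tool, called after "Request:" in YAML: its name, and indented under it one key for each argument. arm_command: Moves the arm, as the interface text tells. Its arguments: {"type":"object","properties":{"plan":{"type":"array","items":{"type":"array","items":{"type":"number"}}}},"required":["plan"]}

```bash
mkdir -p pics; cat > h.py <<'E'
import numpy as np, cv2
from bench import robot, optics, finder
def snap(cam,name=None):
    s=optics.snapshot(cam)
    if name: cv2.imwrite(f'pics/{name}.png',cv2.cvtColor(s['image'],cv2.COLOR_RGB2BGR))
    return s
def ray(s,u,v,z):
    R=np.array(s['rotation']);p=np.array(s['position'])
    d=R@np.array([(u-s['cx'])/s['fx'],(v-s['cy'])/s['fy'],1.])
    return p+d*(z-p[2])/d[2]
def proj(s,P):
    R=np.array(s['rotation']);p=np.array(s['position'])
    c=(np.atleast_2d(P)-p)@R
    return np.c_[c[:,0]/c[:,2]*s['fx']+s['cx'],c[:,1]/c[:,2]*s['fy']+s['cy']]
E
python3 - <<'E'
from h import *
for c in ['scene','top']:
    s=snap(c,c+'0'); print(c,s['position'],np.round(s['rotation'],3).tolist(),s['fx'],s['fy'],s['cx'],s['cy'])
    for n in ['hook','pan','pan_bow','grate','dropout','twin','stops','vice','flux','coupon','disc_stack','magnet','lamp']:
        r=finder.masks_of(n,c)
        print(n,[(round(x['p'],2),x['extent'],int(x['pixels'].sum())) for x in r][:3])
o=robot.get_obs(); print(o); print(robot.grip_point_offset)
E
```

```text
scene [-0.40634407  0.94240141  1.3032855 ] [-2.328, 0.011, -2.339] 453.15095824028583 453.15095824028583 279.21285480163806 203.76390220957248
hook [(0.78, [206.0, 255.0, 228.9, 282.4], 153), (0.71, [206.7, 213.8, 218.4, 232.0], 153)]
pan [(0.83, [268.4, 146.5, 316.9, 163.2], 362)]
pan_bow [(0.63, [267.5, 144.8, 318.1, 165.2], 350)]
grate [(0.96, [255.7, 111.4, 334.5, 179.0], 2840)]
dropout []
twin []
stops [(0.52, [321.1, 145.7, 332.0, 155.0], 66)]
vice [(0.73, [157.0, 231.6, 197.3, 275.4], 825)]
flux [(0.67, [206.5, 213.7, 217.2, 233.6], 153), (0.33, [212.0, 255.3, 231.9, 289.3], 118)]
coupon [(0.5, [187.8, 288.0, 214.0, 323.8], 288), (0.22, [318.4, 145.0, 329.5, 156.8], 51)]
disc_stack [(0.35, [266.3, 144.9, 319.0, 166.3], 405)]
magnet [(0.54, [260.3, 179.7, 264.3, 187.0], 41)]
lamp []
top [0.37010562 0.01594268 1.34510991] [-3.005, 0.016, -1.565] 408.41965256891035 408.41965256891035 285.0839497251305 209.8246546804667
hook [(0.91, [162.2, 207.5, 179.2, 264.8], 478)]
pan [(0.81, [354.7, 115.0, 408.1, 174.9], 1236), (0.73, [341.3, 91.0, 431.5, 186.9], 5929)]
pan_bow [(0.66, [352.
[... 624 characters left out ...]
'time': 1.4, 'joint_positions': array([ 1.07889897e+00,  8.72156471e-02,  1.37074506e+00,  6.26416667e-06,
        1.68361479e+00, -1.03117832e-01]), 'qvel': array([-3.77760962e-04,  2.50688487e-05, -5.80332780e-05,  1.08310844e-03,
        2.51276222e-03,  9.00572916e-04]), 'joint_torque': array([-2.66035549e-04, -3.40035295e+01, -3.02593946e+01,  7.17872148e-02,
        2.38193013e-02,  4.88716694e-06]), 'tool_pos': array([0.20849242, 0.5089477 , 0.17887442]), 'ee_rot': array([-3.14158823e+00, -1.76974532e-05,  1.18201751e+00]), 'wrist_force': array([-0.51827075,  0.3027777 ,  0.04377618]), 'wrist_torque': array([-0.07571448,  0.01623985, -0.01061491]), 'width': 0.09413685358913884}
0.0188
```

```bash
cat > h.py <<'E'
import numpy as np, cv2
from scipy.spatial.transform import Rotation as Ro
from bench import robot, optics, finder
def snap(cam,name=None):
    s=optics.snapshot(cam)
    s['rotation']=Ro.from_euler('xyz',s['rotation']).as_matrix()
    if name: cv2.imwrite(f'pics/{name}.png',cv2.cvtColor(s['image'],cv2.COLOR_RGB2BGR))
    return s
def crop(s,x0,y0,x1,y1,k,name):
    im=cv2.cvtColor(s['image'],cv2.COLOR_RGB2BGR)[y0:y1,x0:x1]
    cv2.imwrite(f'pics/{name}.png',cv2.resize(im,None,fx=k,fy=k,interpolation=cv2.INTER_CUBIC))
def ray(s,u,v,z):
    R=np.array(s['rotation']);p=np.array(s['position'])
    d=R@np.array([(u-s['cx'])/s['fx'],(v-s['cy'])/s['fy'],1.])
    return p+d*(z-p[2])/d[2]
def proj(s,P):
    R=np.array(s['rotation']);p=np.array(s['position'])
    c=(np.atleast_2d(P)-p)@R
    return np.c_[c[:,0]/c[:,2]*s['fx']+s['cx'],c[:,1]/c[:,2]*s['fy']+s['cy']]
E
python3 - <<'E'
from h import *
import pickle
d={}
for c in ['scene','top']:
    s=snap(c,c+'1'); d[c]=s
    print(c, proj(s,[[0.43,-0.463,0.025],[0.43,-0.127,0.025],[0.209,0.509,0.179]]))
pickle.dump(d,open('s1.pkl','wb'))
crop(d['top'],110,80,310,230,4,'t1a')
crop(d['top'],330,80,450,180,6,'t1b')
crop(d['scene'],240,100,350,200,6,'s1b')
E
```

```text
scene [[378.62774206 168.31903867]
 [328.57535801 204.78830348]
 [243.50953756 309.81271142]]
top [[441.36277962 248.08391234]
 [336.22460986 247.52626695]
 [115.02000815 323.17858836]]
```

View pics/top0.png

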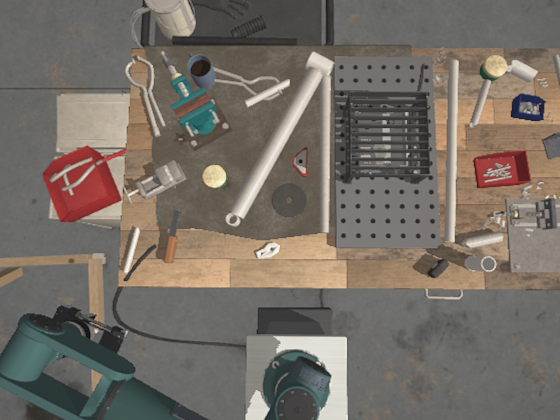

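View pics/scene0.png

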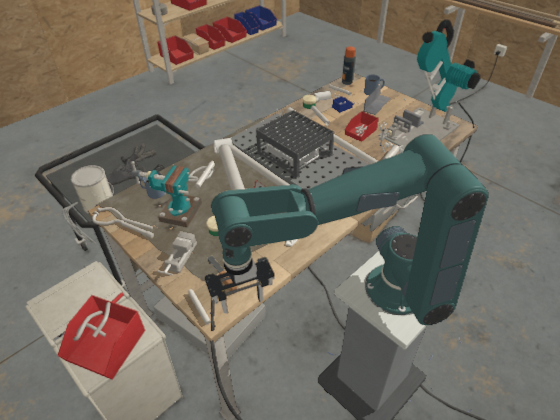

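View pics/t1b.png

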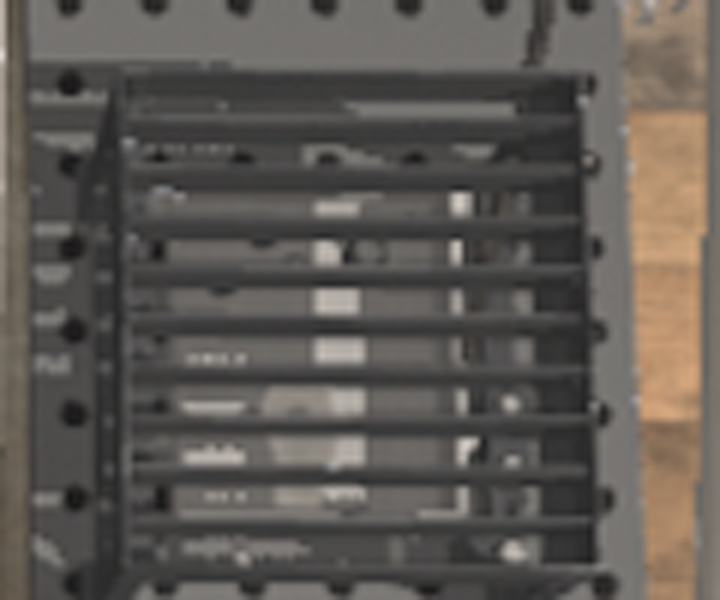

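View pics/s1b.png

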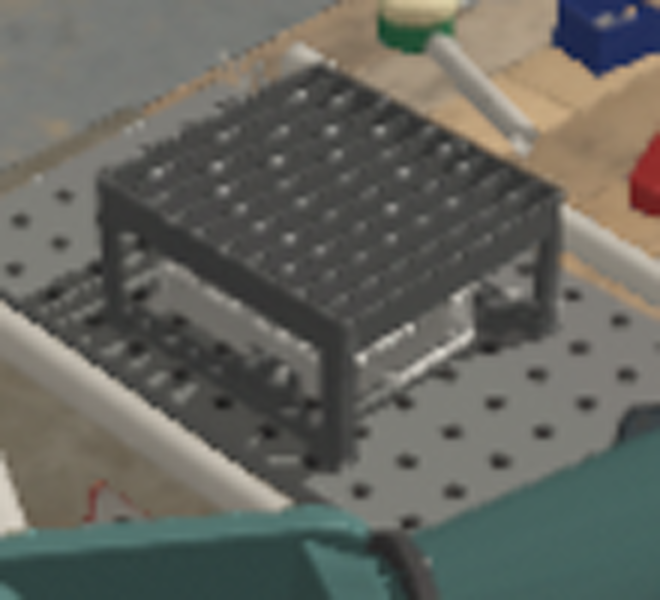

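```bash
cat > look.py <<'E'
import pickle,cv2,numpy as np,sys
def big(s,x0,y0,x1,y1,k,name,g=1.0):
    im=cv2.cvtColor(s['image'],cv2.COLOR_RGB2BGR)[y0:y1,x0:x1].astype(float)/255
    im=(np.clip(im,0,1)**g*255).astype('uint8')
    im=cv2.resize(im,None,fx=k,fy=k,interpolation=cv2.INTER_CUBIC)
    for u in range((x0+9)//10*10,x1,10):
        cv2.line(im,((u-x0)*k,0),((u-x0)*k,6),(0,255,255),1); cv2.putText(im,str(u),((u-x0)*k,16),0,.35,(0,255,255),1)
    for v in range((y0+9)//10*10,y1,10):
        cv2.line(im,(0,(v-y0)*k),(6,(v-y0)*k),(0,255,255),1); cv2.putText(im,str(v),(8,(v-y0)*k+4),0,.35,(0,255,255),1)
    cv2.imwrite(f'pics/{name}.png',im)
E
python3 - <<'E'
from h import *; from look import big; import pickle
d=pickle.load(open('s1.pkl','rb'))
big(d['top'],335,85,435,190,7-0,'t2b',0.5)
big(d['scene'],250,100,350,185,8,'s2b',0.5)
big(d['top'],110,150,310,290,4,'t2a',0.8)
E
```

```text
(no output)
```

View pics/t2b.png

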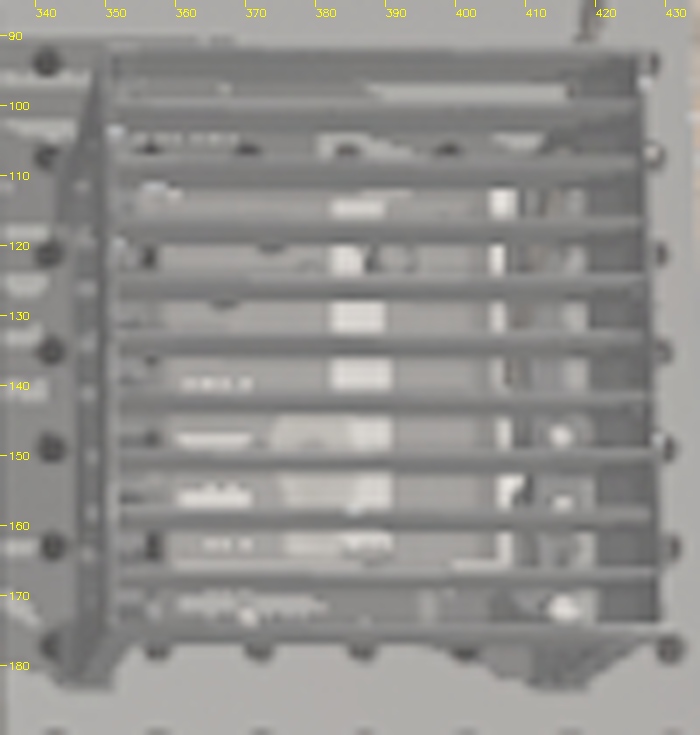

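View pics/s2b.png

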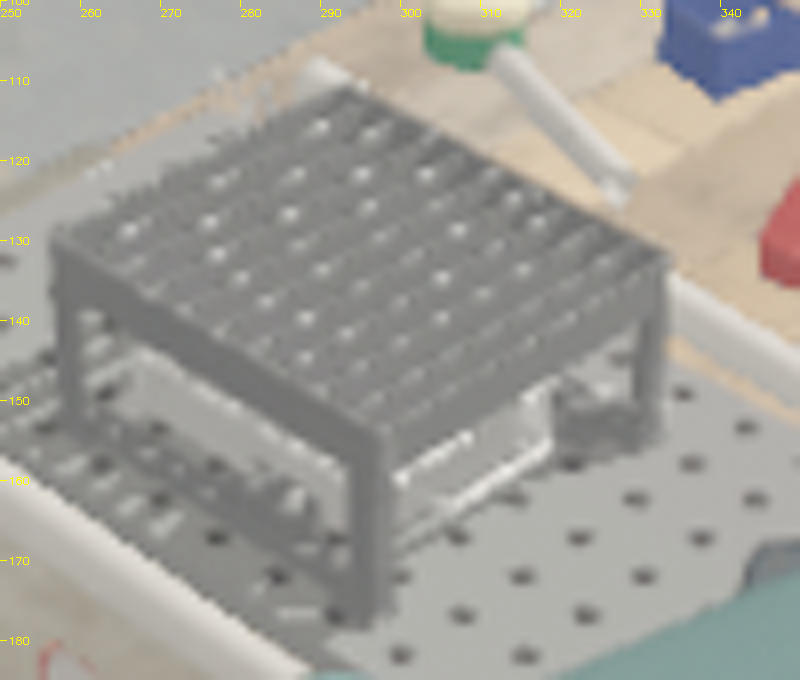

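View pics/t2a.png

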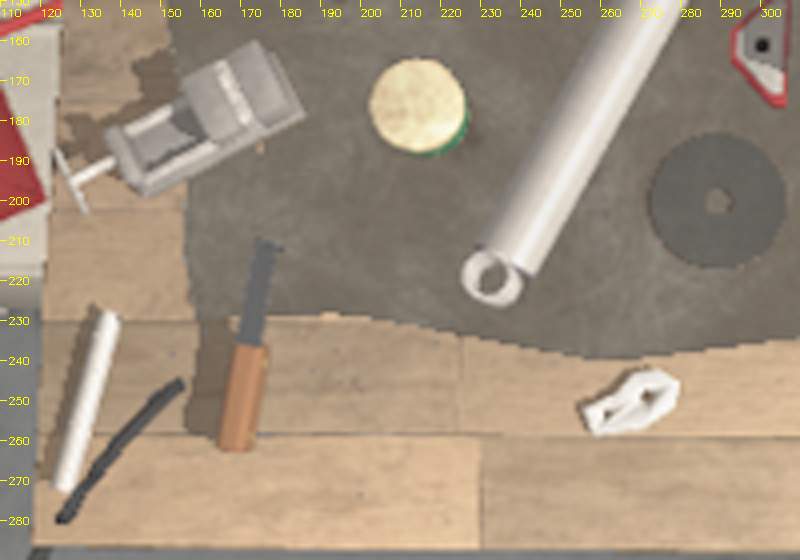

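```bash
python3 - <<'E'
from h import *; import pickle
from scipy.optimize import least_squares
d=pickle.load(open('s1.pkl','rb'))
# local corners FL, FR, BR, BL  (y left +)
def pts(p,z,D=.26,W=.236):
    c,s=np.cos(p[2]),np.sin(p[2]); L=np.array([[0,W/2],[0,-W/2],[D,-W/2],[D,W/2]])
    return np.c_[L@np.array([[c,s],[-s,c]])+p[:2],np.full(4,z)]
obs_t=np.array([[350,175],[429,174.5],[426,92.5],[349,92.5]])
obs_s=np.array([[298,154.5],[333.5,131.5],[293.5,110],[256,128.5]])
def res(p): return np.r_[(proj(d['top'],pts(p,.155))-obs_t).ravel(),(proj(d['scene'],pts(p,.155))-obs_s).ravel()]
r=least_squares(res,[.65,-.3,0]); print(r.x,np.round(r.fun.reshape(-1,2),1))
p=r.x
for c in ['top','scene']: print(np.round(proj(d[c],pts(p,.025)),1).tolist())
# pan outline at home
c,s=np.cos(p[2]),np.sin(p[2])
def G(x,y,z): return [p[0]+c*x-s*y,p[1]+s*x+c*y,.025+z]
for nm,P in dict(panfl=G(.05,.075,.036),panfr=G(.05,-.075,.036),panflb=G(.05,.075,0),panfrb=G(.05,-.075,0),bowl=G(.02,.039,.026),bowr=G(.02,-.039,.026)).items():
    print(nm,np.round(P,3),np.round(proj(d['top'],P),1),np.round(proj(d['scene'],P),1))
t=d['top']
for nm,uv,z in [('lip',(177,211),.035),('handle rear',(169,262),.036),('handle l-r',(165,262),.036),('handle rr',(173,262.5),.036),('handle fl',(170.5,235.5),.036),('handle fr',(177,236.5),.036),('barL',(174.5,211),.035),('barR',(180.5,212),.035),
 ('twin a',(257,258),.0085),('twin b',(278,245),.0085)]:
    print(nm,np.round(ray(t,*uv,z),4))
E
```

```text
[ 0.63835376 -0.27321818 -0.00168862] [[-0.3  0.1]
 [ 0.7  1. ]
 [ 0.2 -0.6]
 [-0.5 -0.7]
 [-0.6 -0.1]
 [ 1.2  0.1]
 [-0.5 -0.7]
 [-0.2  0.8]]
[[344.1, 183.9], [416.4, 184.2], [413.6, 108.2], [343.2, 108.1]]
[[296.9, 178.3], [332.7, 155.1], [292.8, 132.3], [257.1, 152.7]]
panfl [ 0.688 -0.198  0.061] [[358.8 166.4]] [[295.8 162.4]]
panfr [ 0.688 -0.348  0.061] [[405.7 166.6]] [[318.8 148.1]]
panflb [ 0.688 -0.198  0.025] [[357. 169.]] [[295.7 168.8]]
panfrb [ 0.688 -0.348  0.025] [[402.7 169.2]] [[318.4 154.4]]
bowl [ 0.658 -0.234  0.051] [[369.6 176.3]] [[306.3 163.6]]
bowr [ 0.658 -0.312  0.051] [[393.9 176.4]] [[318.2 156.1]]
lip [0.5452 0.3895 0.035 ]
handle rear [0.3806 0.4079 0.036 ]
handle l-r [0.3805 0.4207 0.036 ]
handle rr [0.3791 0.395  0.036 ]
handle fl [0.4653 0.4068 0.036 ]
handle fr [0.4622 0.3857 0.036 ]
barL [0.5452 0.3976 0.035 ]
barR [0.5419 0.3779 0.035 ]
twin a [0.3954 0.129  0.0085]
twin b [0.438  0.0609 0.0085]
```

Request:
arm_command:
  plan:
    - [0.5,0.05,-0.025,-0.02,4]
    - [0.5,0.1,-0.05,-0.04,8]
    - [0.5,0.15,-0.08,-0.06,12]
    - [0.5,0.2,-0.1,-0.08,15]
    - [0.5,0.22,-0.107,-0.09,15.3]
    - [0.5,0.22,-0.107,-0.1,15.3]
    - [0.5,0.22,-0.107,-0.1,15.3]

```text
time: 2.38
tool_pos: [0.4267, 0.4026, 0.0782]
ee_rot: [-3.14, 0.001, 1.45]
wrist_force: [0.4, -0.2, -0.1]
width: 0.0472
```

```bash
python3 - <<'E'
from h import *; from look import big
o=robot.get_obs(); print(o['tool_pos'],np.degrees(o['ee_rot']),o['width'])
t=snap('top'); m=finder.masks_of('hook','top')
big(t,110,180,230,290,6,'t3')
for x in m: print(x['p'],x['extent'])
s=snap('scene'); big(s,170,180,290,290,6,'s3')
print(proj(t,[[.421,.4027,.036],[.539,.388,.035]]),proj(s,[[.421,.4027,.036],[.5457,.388,.035],[.376,.408,.036]]))
E
```

```text
[0.4267091  0.40256301 0.07818677] [-1.79885647e+02  3.77879049e-02  8.30932545e+01] 0.0472226016804829
0.76 [166.9, 206.9, 179.6, 263.8]
[[171.17333351 249.30937479]
 [177.36519888 212.88788112]] [[229.55315873 277.47572786]
 [210.89008408 255.71397933]
 [236.7338236  285.90084544]]
```

View pics/t3.png

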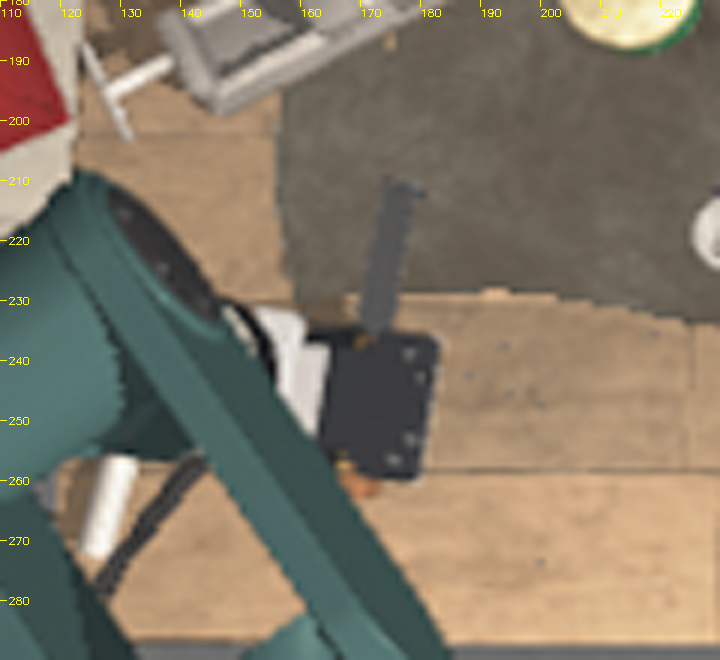

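View pics/s3.png

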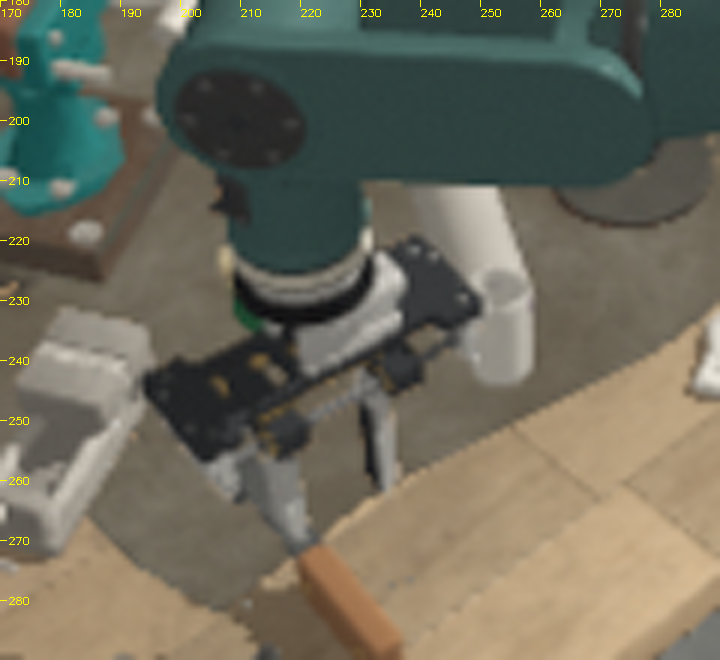

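Request:
arm_command:
  plan:
    - [0.5,0.002,-0.001,-0.04,0]
    - [0.5,0.002,-0.001,-0.073,0]
    - [0.5,0.002,-0.001,-0.073,0]
    - [0,0.002,-0.001,-0.073,0]
    - [0,0.002,-0.001,-0.073,0]
    - [0,0.002,-0.001,-0.073,0]
    - [0,0.002,-0.001,-0.073,0]

```text
time: 3.4
tool_pos: [0.4315, 0.4028, 0.0108]
ee_rot: [3.139, -0.004, 1.449]
wrist_force: [-5.5, -1.7, 16.3]
width: 0.0115
```

```bash
python3 - <<'E'
from h import *; from look import big
o=robot.get_obs(); print(o['tool_pos'],np.degrees(o['ee_rot']),o['width'],o['wrist_force'],o['wrist_torque'])
t=snap('top'); m=finder.masks_of('hook','top')
big(t,110,180,230,290,6,'t4')
for x in m: print(x['p'],x['extent'])
s=snap('scene'); big(s,170,200,270,300,8,'s4')
E
```

```text
[0.43149847 0.40277478 0.01079657] [179.86236442  -0.2570009   83.02748437] 0.011461427767634296 [-5.47481347 -1.70923985 16.32798905] [-0.63987214  0.91484317  0.06834509]
0.6 [172.8, 208.4, 180.4, 239.1]
0.47 [344.0, 89.2, 428.4, 182.1]
```

View pics/t4.png

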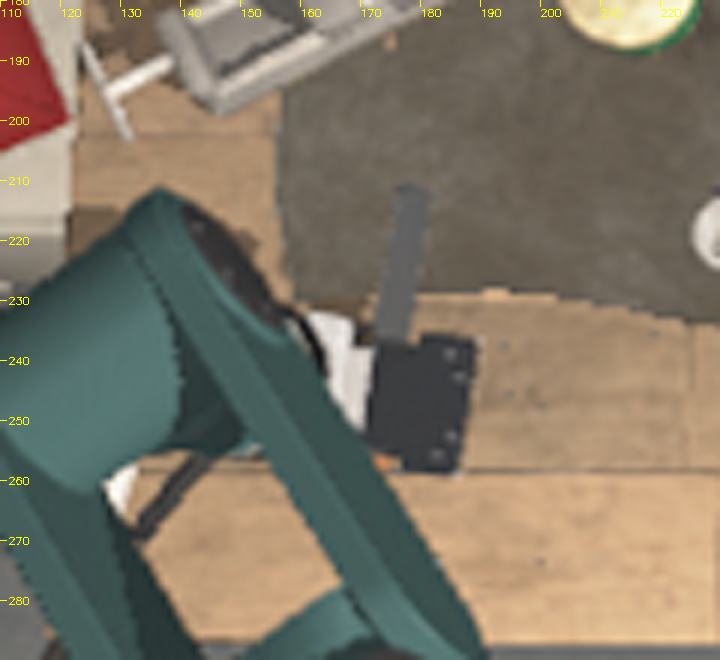

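View pics/s4.png

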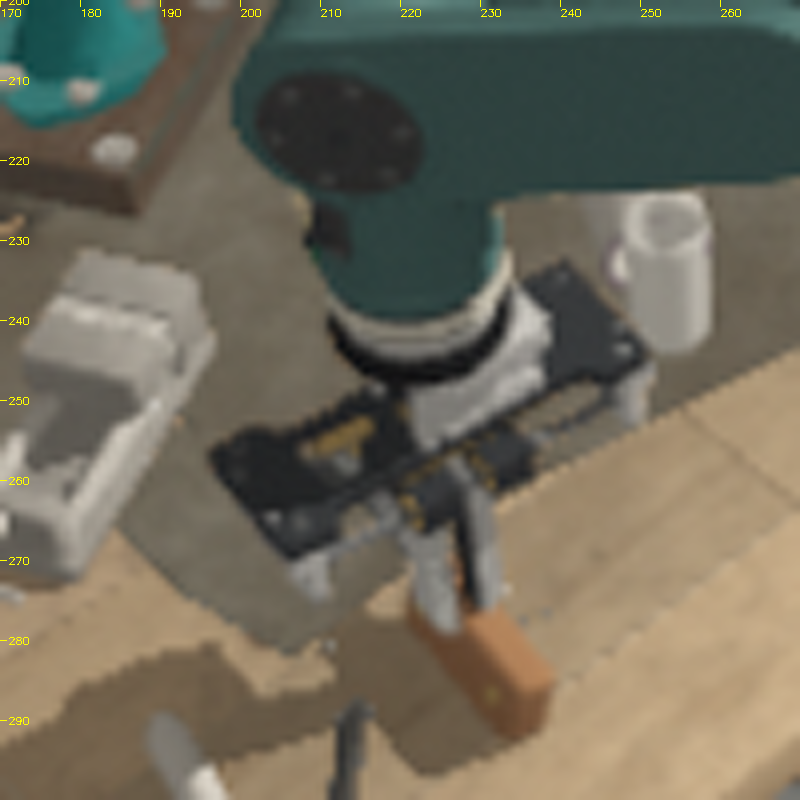

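```bash
python3 - <<'E'
from h import *; from look import big
s=snap('scene'); t=snap('top')
im=cv2.cvtColor(s['image'],cv2.COLOR_RGB2BGR)[250:300,190:260]; k=11
im=cv2.resize(im,None,fx=k,fy=k,interpolation=cv2.INTER_CUBIC)
def dr(Ps,col):
    q=(proj(s,Ps)-[190,250]+.5)*k
    cv2.polylines(im,[q.astype(int).reshape(-1,1,2)],True,col,1)
a=np.radians(-7); c,sn=np.cos(a),np.sin(a); O=np.array([.421,.4027,0])
W=lambda x,y,z:O+[c*x-sn*y,sn*x+c*y,z]
for z in (0,.036): dr([W(.045,.012,z),W(.045,-.012,z),W(-.045,-.012,z),W(-.045,.012,z)],(0,255,0))
T=np.array(robot.get_obs()['tool_pos'])
dr([T,T+[0,0,.0188],T+[0,0,.1]],(0,0,255))
for sg in (1,-1):
    for y in (.0058,.018):
        P=T+sg*y*np.array([-sn,c,0]); dr([P,P+[0,0,.06]],(255,0,0))
cv2.imwrite('pics/s5.png',im)
E
```

```text
(no output)
```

View pics/s5.png

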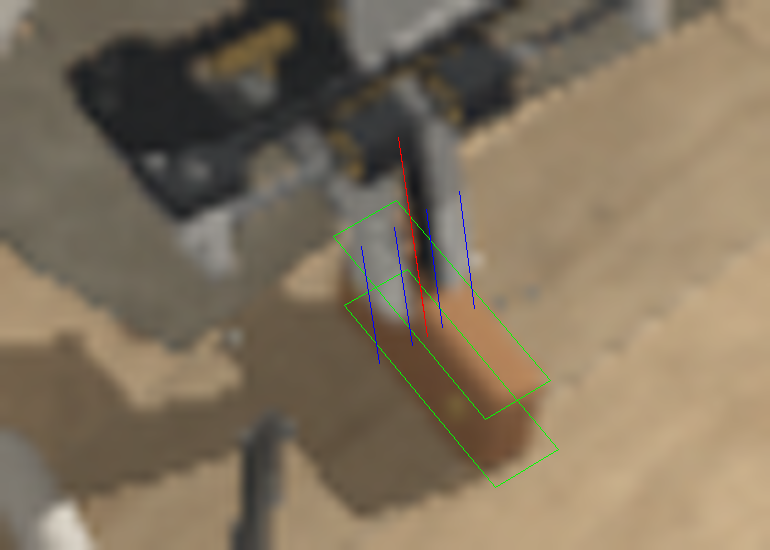

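Request:
arm_command:
  plan:
    - [0.6,0.002,-0.001,0.0,0]
    - [0.6,0,0,0,0]
    - [0.6,0,0,0,0]
    - [0.6,0,0,0.03,0]
    - [0.6,0,0,0.08,0]
    - [0.6,-0.05,0,0.12,0]
    - [0.6,-0.1,0,0.12,0]

```text
time: 4.53
tool_pos: [0.3318, 0.4025, 0.1308]
ee_rot: [3.136, -0.007, 1.447]
wrist_force: [-0.0, 0.4, 0.1]
width: 0.0568
```

```bash
python3 - <<'E'
from h import *; from look import big
o=robot.get_obs(); print(o['tool_pos'],np.degrees(o['ee_rot']),o['width'],o['wrist_force'],o['wrist_torque'])
t=snap('top'); m=finder.masks_of('hook','top')
big(t,110,180,230,290,6,'t6')
for x in m: print(x['p'],x['extent'])
s=snap('scene'); big(s,170,210,270,300,8,'s6')
E
```

```text
[0.3318157  0.40248673 0.13075642] [179.6837309   -0.38803764  82.93039063] 0.05678291410616185 [-0.03532997  0.43585006  0.13019243] [ 0.05149327  0.03192044 -0.00996941]
0.67 [174.5, 210.2, 190.4, 265.2]
0.2 [354.8, 108.5, 407.8, 172.8]
```

View pics/t6.png

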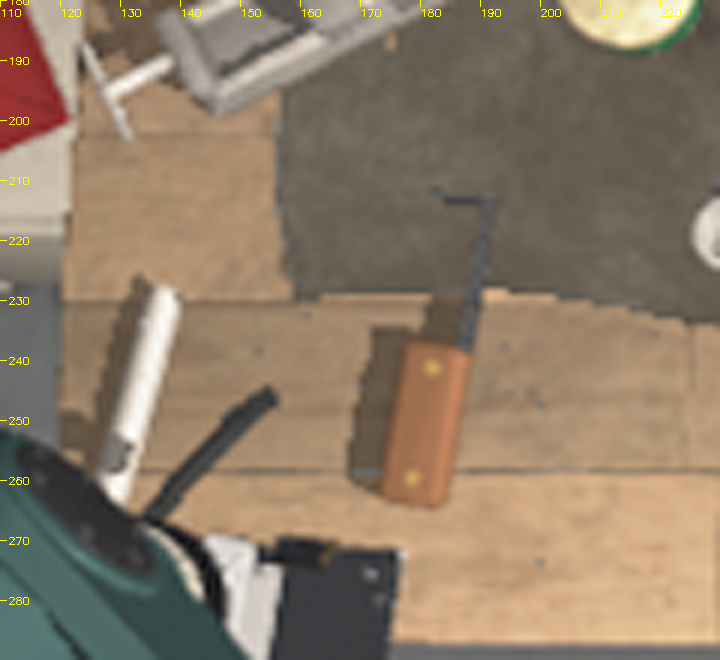

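View pics/s6.png

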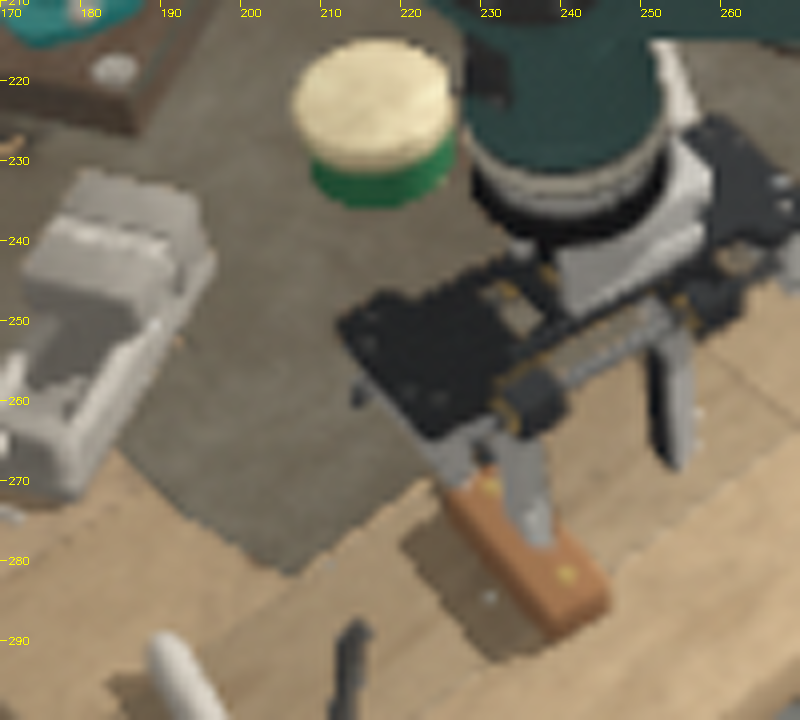

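```bash
python3 - <<'E'
from h import *; from look import big; import pickle
d=pickle.load(open('s1.pkl','rb')); s,t=d['scene'],d['top']
T=np.array([.3318,.4025,.1308]); print('tcp', proj(s,T),proj(t,T))
ax=np.array([np.cos(np.radians(82.9)),np.sin(np.radians(82.9)),0])
for w in (.0284,-.0284): print(proj(s,T+ax*w))
for uv in [(176,237.5),(187,238.5),(172,262),(182.5,264.5)]: print('top',np.round(ray(t,*uv,.024),4))
for uv in [(225,271),(231,268),(238.5,289.5),(245.5,284)]: print('sc',np.round(ray(s,*uv,.024),4))
for uv in [(180,191),(188,213)]: pass
print('lip',ray(t,191,213.5,.01),ray(t,182,213,.01))
# start picture checks
T=np.array([.4267,.4026,.0782]); print('t3',proj(s,T),proj(t,T))
ax=np.array([np.cos(np.radians(83.1)),np.sin(np.radians(83.1)),0])
for w in (.0236,-.0236): print(proj(s,T+ax*w))
E
```

```text
tcp [[244.6488163 275.2419431]] [[160.50912122 278.37659477]]
[[237.27477416 279.5567562 ]]
[[251.90074766 270.99858135]]
top [0.4598 0.3922 0.024 ]
top [0.4567 0.3562 0.024 ]
top [0.3807 0.4018 0.024 ]
top [0.373  0.3675 0.024 ]
sc [0.4624 0.3909 0.024 ]
sc [0.4579 0.367  0.024 ]
sc [0.3676 0.4084 0.024 ]
sc [0.3683 0.376  0.024 ]
lip [0.54035911 0.34970445 0.01      ] [0.54190927 0.37967414 0.01      ]
t3 [[227.44954746 268.91804613]] [[167.31638062 246.91651833]]
[[221.57213936 272.27183137]]
[[233.25007538 265.6081305 ]]
```

```bash
python3 - <<'E'
from h import *
o=robot.get_obs(); T=np.array(o['tool_pos']); a=o['ee_rot'][2]; w=o['width']/2
R=Ro.from_euler('xyz',o['ee_rot']).as_matrix()
s=snap('scene')
x0,y0,x1,y1=205,225,275,300;k=10
im=cv2.cvtColor(s['image'],cv2.COLOR_RGB2BGR)[y0:y1,x0:x1]
im=cv2.resize(im,None,fx=k,fy=k,interpolation=cv2.INTER_CUBIC)
for sg in (1,-1):
    for wy,col in ((w,(0,0,255)),(w+.0125,(255,0,0))):
        P=[T+R@np.array([sg*wy,b,zz]) for b,zz in ((-.008,0),(.008,0),(.008,-.05),(-.008,-.05))]
        q=(proj(s,P)-[x0,y0]+.5)*k
        cv2.polylines(im,[q.astype(int).reshape(-1,1,2)],True,col,1)
cv2.imwrite('pics/s7.png',im)
print(proj(s,T),proj(s,T+[0,0,.01]),o['tool_pos'])
E
```

```text
[[245.62696108 276.19168133]] [[245.43441849 274.27608756]] [0.3290889  0.40098503 0.12695892]
```

View pics/s7.png

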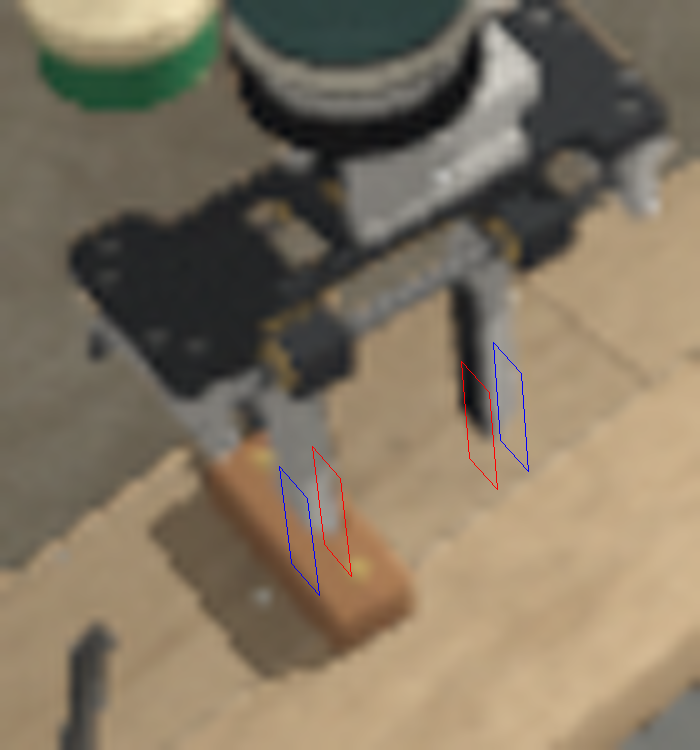

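```bash
python3 - <<'E'
from h import *; from look import big
o=robot.get_obs(); T=np.array(o['tool_pos']); w=o['width']/2
R=Ro.from_euler('xyz',o['ee_rot']).as_matrix()
for c,(x0,y0,x1,y1) in dict(top=(130,250,210,320),scene=(195,215,285,300)).items():
    s=snap(c); k=9
    im=cv2.cvtColor(s['image'],cv2.COLOR_RGB2BGR)[y0:y1,x0:x1]
    im=cv2.resize(im,None,fx=k,fy=k,interpolation=cv2.INTER_CUBIC)
    for zz,col in ((-.0968,(0,0,255)),(-.115,(0,255,255))):
        P=[T+R@np.array([a,b,zz]) for a,b in ((.0885,.0375),(-.0885,.0375),(-.0885,-.0375),(.0885,-.0375))]
        q=(proj(s,P)-[x0,y0]+.5)*k
        cv2.polylines(im,[q.astype(int).reshape(-1,1,2)],True,col,1)
    cv2.imwrite(f'pics/{c}8.png',im)
print(o['tool_pos'],o['qvel'])
E
```

```text
[0.33022242 0.40087905 0.12643591] [-0.0239771   0.03491023 -0.0187443  -0.00185084 -0.00696901 -0.00090729]
```

View pics/top8.png

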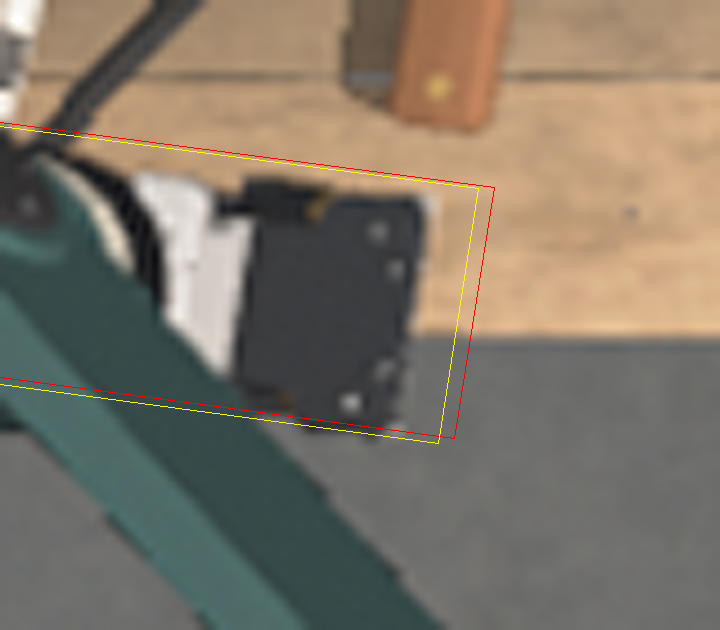

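View pics/scene8.png

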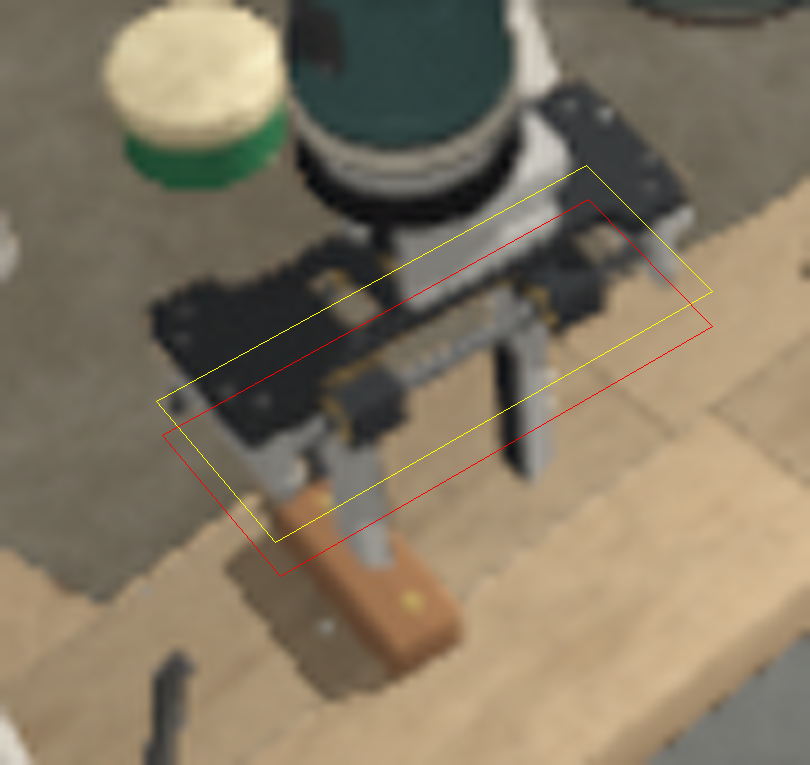

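Request:
arm_command:
  plan:
    - [0,0.01,-0.05,0,0]
    - [0,0.03,-0.1,-0.03,0]
    - [0,0.04,-0.14,-0.08,0]
    - [0,0.04,-0.14,-0.08,0]
    - [0,0.04,-0.14,-0.08,0]
    - [0,0.04,-0.14,-0.08,0]

```text
time: 5.58
tool_pos: [0.3723, 0.2626, 0.048]
ee_rot: [3.138, -0.003, 1.45]
wrist_force: [0.4, -0.4, 0.3]
width: 0.0014
```

```bash
cat > ov.py <<'E'
from h import *
def ov(name,boxes,k=8):
    o=robot.get_obs(); T=np.array(o['tool_pos']); w=o['width']/2
    R=Ro.from_euler('xyz',o['ee_rot']).as_matrix()
    print(np.round(T,4),np.round(np.degrees(o['ee_rot']),1),round(o['width'],4),np.round(o['wrist_force'],1),o['time'])
    for c,(x0,y0,x1,y1) in boxes.items():
        s=snap(c)
        im=cv2.cvtColor(s['image'],cv2.COLOR_RGB2BGR)[y0:y1,x0:x1]
        im=cv2.resize(im,None,fx=k,fy=k,interpolation=cv2.INTER_CUBIC)
        for sg in (1,-1):
          for wy,col in ((w,(0,0,255)),(w+.0125,(255,0,0))):
            P=[T+R@np.array([sg*wy,b,zz]) for b,zz in ((-.008,0),(.008,0),(.008,-.05),(-.008,-.05))]
            q=(proj(s,P)-[x0,y0]+.5)*k
            cv2.polylines(im,[q.astype(int).reshape(-1,1,2)],True,col,1)
        cv2.imwrite(f'pics/{c}{name}.png',im)
E
python3 - <<'E'
from ov import *
ov('9',dict(scene=(215,215,285,300)))
E
```

```text
[0.3723 0.2626 0.048 ] [179.8  -0.2  83.1] 0.0014 [ 0.4 -0.4  0.3] 5.575
```

View pics/scene9.png

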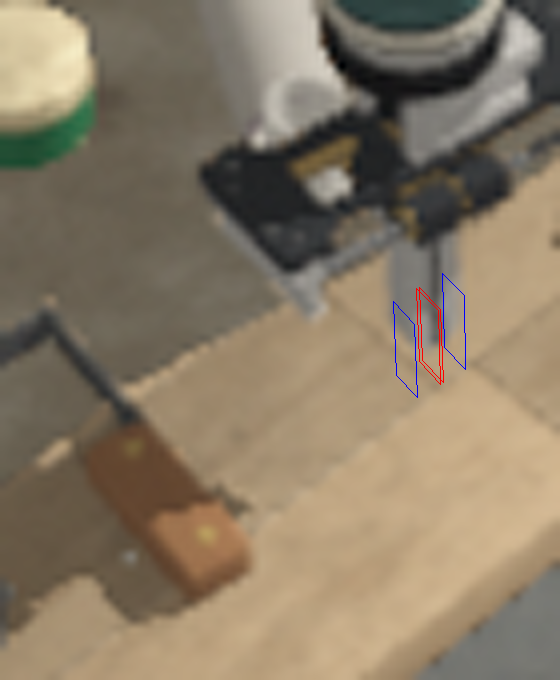

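Request:
arm_command:
  plan:
    - [0,0,0,-0.03,0]
    - [0,0,0,-0.045,0]
    - [0,0,0,-0.045,0]
    - [0,0,0,-0.045,0]
    - [0,0,0,-0.045,0]

```text
time: 6.25
tool_pos: [0.3713, 0.2615, 0.002]
ee_rot: [3.14, -0.001, 1.449]
wrist_force: [0.1, 0.5, 0.5]
width: 0.0007
```

Request:
arm_command:
  plan:
    - [0,0,0,-0.01,0]
    - [0,0,0,-0.01,0]
    - [0,0,0,-0.01,0]

```text
time: 6.62
tool_pos: [0.3703, 0.2608, -0.0093]
ee_rot: [-3.141, 0.0, 1.449]
wrist_force: [-0.1, -0.0, -0.0]
width: 0.0004
```

Request:
arm_command:
  plan:
    - [0,0,0,-0.005,0]
    - [0,0,0,-0.008,0]
    - [0,0,0,-0.011,0]
    - [0,0,0,-0.011,0]

```text
time: 7.12
tool_pos: [0.3703, 0.2608, -0.0204]
ee_rot: [-3.141, 0.0, 1.449]
wrist_force: [0.2, 0.5, 0.6]
width: 0.0006
```

Request:
arm_command:
  plan:
    - [0,0,0,-0.002,0]
    - [0,0,0,-0.004,0]
    - [0,0,0,-0.005,0]
    - [0,0,0,-0.005,0]

```text
time: 7.62
tool_pos: [0.3704, 0.2609, -0.0252]
ee_rot: [-3.141, 0.0, 1.449]
wrist_force: [0.6, 0.1, -0.0]
width: 0.0004
```

```bash
python3 - <<'E'
from ov import *
ov('10',dict(scene=(215,215,285,300)))
E
```

```text
[ 0.3704  0.2609 -0.0252] [-180.    0.   83.] 0.0004 [ 0.6  0.1 -0. ] 7.625
```

View pics/scene10.png

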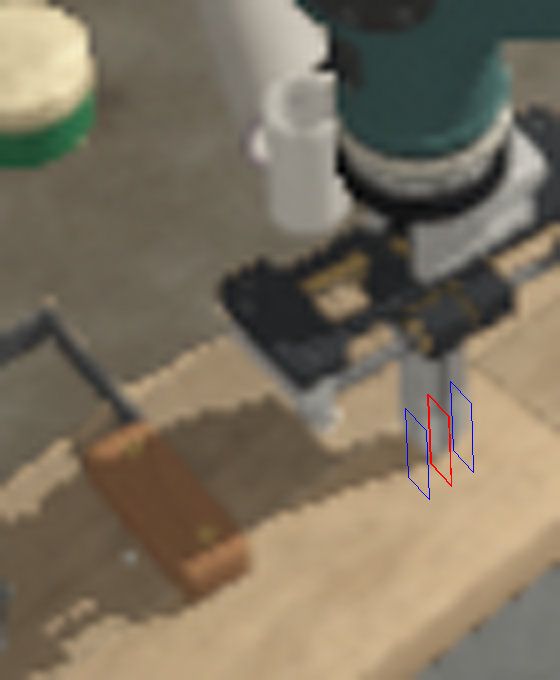

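Request:
arm_command:
  plan:
    - [0,0,0,-0.003,0]
    - [0,0,0,-0.005,0]
    - [0,0,0,-0.005,0]

```text
time: 8.05
tool_pos: [0.371, 0.2612, -0.0265]
ee_rot: [3.141, -0.0, 1.449]
wrist_force: [-5.8, -3.6, 19.8]
width: 0.0005
```

Request:
arm_command:
  plan:
    - [0,0,0,0.04,-5]
    - [0,0,0,0.09,-15]
    - [0.3,0.01,0.03,0.12,-25]
    - [0.6,0.02,0.06,0.12,-35]
    - [0.7,0.03,0.09,0.12,-45]
    - [0.7,0.048,0.118,0.12,-55]
    - [0.7,0.048,0.118,0.12,-65]
    - [0.7,0.048,0.118,0.12,-75]
    - [0.7,0.048,0.118,0.12,-85]
    - [0.7,0.048,0.118,0.12,-95]

```text
time: 9.3
tool_pos: [0.4184, 0.379, 0.0896]
ee_rot: [3.141, 0.0, -0.215]
wrist_force: [-0.1, 0.2, 0.4]
width: 0.0657
```

Request:
arm_command:
  plan:
    - [0.7,0,0,0,-10]
    - [0.7,0,0,0,-20]
    - [0.7,0,0,0,-30]
    - [0.7,0,0,0,-40]
    - [0.7,0,0,0,-50]
    - [0.7,0,0,0,-60]
    - [0.7,0,0,0,-70]
    - [0.7,0,0,0,-80]
    - [0.7,0,0,0,-85]
    - [0.7,0,0,0,-85]

```text
time: 10.55
tool_pos: [0.4184, 0.3789, 0.0897]
ee_rot: [3.141, -0.0, -1.692]
wrist_force: [0.1, 0.1, -0.6]
width: 0.0657
```

```bash
python3 - <<'E'
from ov import *
ov('11',dict(scene=(190,215,280,300),top=(130,200,210,280)))
E
```

```text
[0.4184 0.3789 0.0897] [180.   -0.  -96.9] 0.0657 [ 0.1  0.1 -0.6] 10.55
```

View pics/scene11.png

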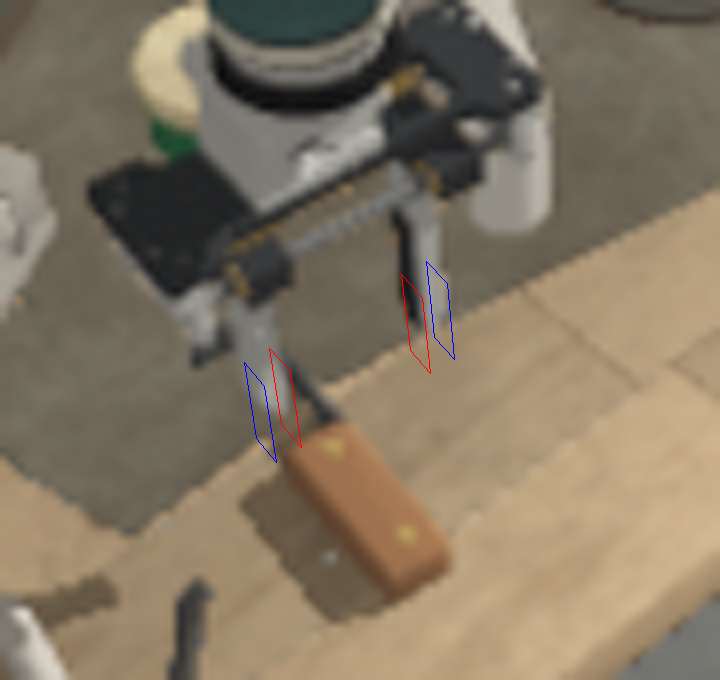

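View pics/top11.png

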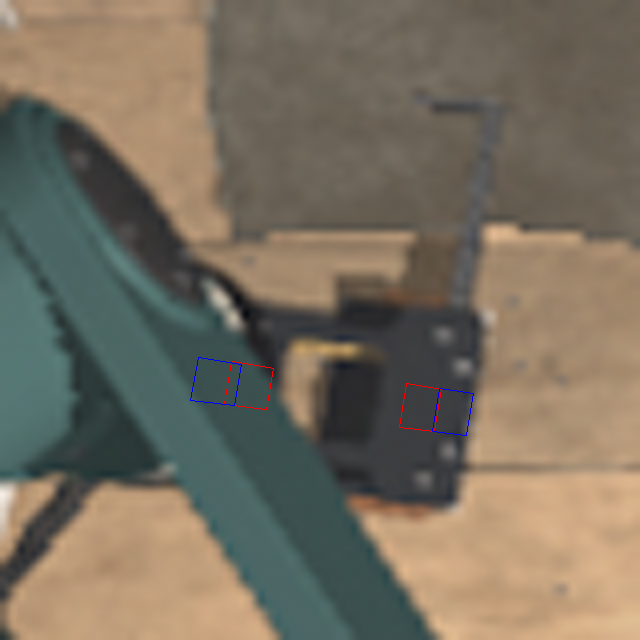

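Request:
arm_command:
  plan:
    - [0.7,0,0,-0.05,0]
    - [0.7,0,0,-0.09,0]
    - [0.7,0,0,-0.11,0]
    - [0.7,0,0,-0.11,0]
    - [0,0,0,-0.11,0]
    - [0,0,0,-0.11,0]
    - [0,0,0,-0.11,0]
    - [0,0,0,-0.11,0]

```text
time: 11.65
tool_pos: [0.4191, 0.379, -0.019]
ee_rot: [-3.14, 0.0, -1.692]
wrist_force: [0.0, -2.1, 3.7]
width: 0.036
```

Request:
arm_command:
  plan:
    - [0,0,0,0.05,0]
    - [0,0,0,0.11,0]
    - [0,0,-0.05,0.16,10]
    - [0,0,-0.11,0.16,20]
    - [0,0,-0.17,0.16,30]
    - [0,0,-0.23,0.16,40]
    - [0,0,-0.29,0.16,50]
    - [0,0,-0.35,0.16,60]
    - [0,0,-0.41,0.16,70]
    - [0,0,-0.47,0.16,80]

```text
time: 12.9
tool_pos: [0.4191, -0.046, 0.1395]
ee_rot: [-3.141, 0.0, -0.398]
wrist_force: [0.2, -0.3, -1.7]
width: 0.0358
```

Request:
arm_command:
  plan:
    - [0,0,-0.05,0,8]
    - [0,0,-0.1,0,17]
    - [0,0,-0.15,-0.02,17]
    - [0,0,-0.19,-0.05,17]
    - [0,0,-0.2,-0.1,17]
    - [0,0,-0.2,-0.1,17]
    - [0,0,-0.2,-0.1,17]

```text
time: 13.78
tool_pos: [0.4204, -0.2444, 0.0411]
ee_rot: [3.141, -0.001, -0.106]
wrist_force: [-0.2, -0.4, -1.4]
width: 0.0357
```

```bash
python3 - <<'E'
from ov import *
ov('12',dict(scene=(300,140,400,235),top=(330,190,450,290)),6)
E
```

```text
[ 0.4204 -0.2444  0.0411] [ 1.8e+02 -1.0e-01 -6.1e+00] 0.0357 [-0.2 -0.4 -1.4] 13.775
```

View pics/scene12.png

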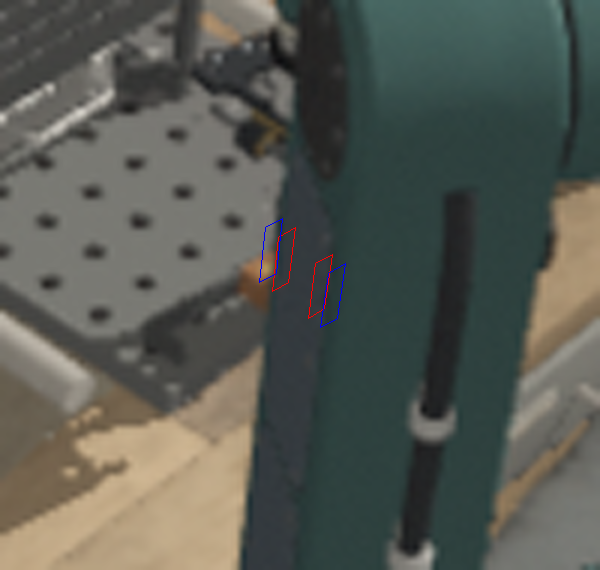

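View pics/top12.png

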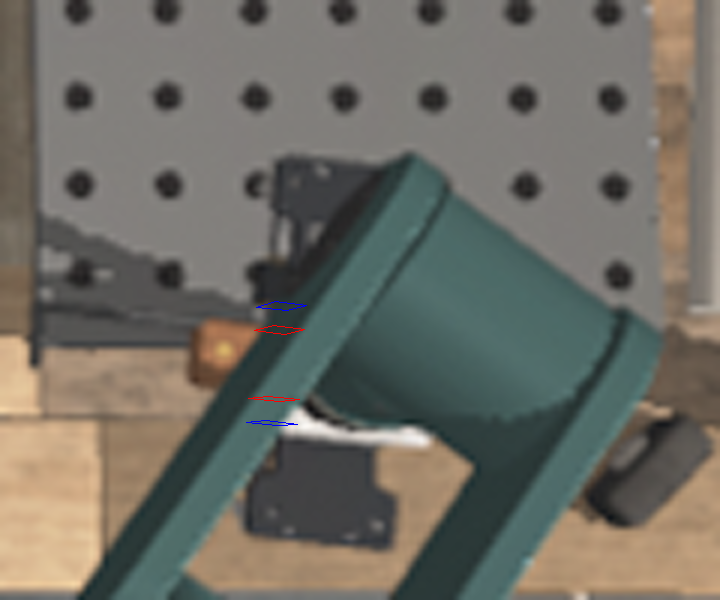

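Request:
arm_command:
  plan:
    - [0,0,-0.03,0,5]
    - [0,0,-0.04,-0.015,6]
    - [0,0,-0.04,-0.028,6]
    - [0,0,-0.04,-0.032,6]
    - [0,0,-0.04,-0.033,6]
    - [0,0,-0.04,-0.033,6]

```text
time: 14.62
tool_pos: [0.4199, -0.2843, 0.007]
ee_rot: [-3.142, -0.0, -0.001]
wrist_force: [-0.1, 0.5, -1.7]
width: 0.0356
```

Request:
arm_command:
  plan:
    - [0.65,0,0,0,0]
    - [0.65,0,0,0,0]
    - [0.65,0,0,0,0]

```text
time: 15.0
tool_pos: [0.42, -0.2849, 0.0074]
ee_rot: [3.141, -0.001, -0.002]
wrist_force: [1.3, -0.5, 0.1]
width: 0.06
```

```bash
python3 - <<'E'
from ov import *
ov('13',dict(scene=(300,140,400,235),top=(330,190,450,290)),6)
E
```

```text
[ 0.42   -0.2849  0.0074] [ 1.8e+02 -0.0e+00 -1.0e-01] 0.06 [ 1.3 -0.5  0.1] 15.0
```

View pics/scene13.png

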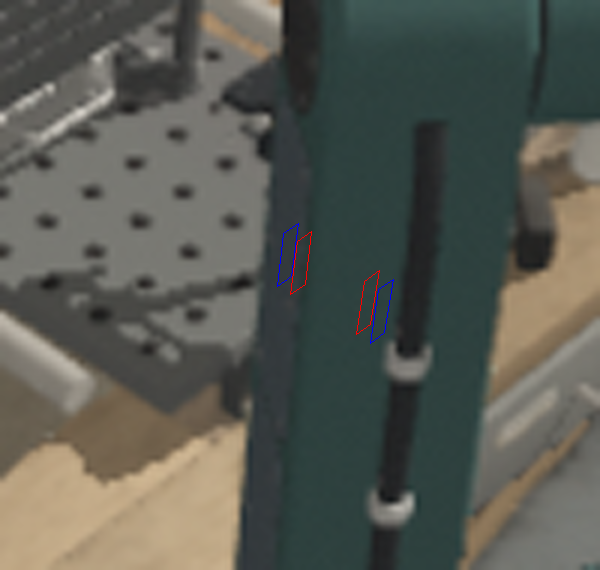

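View pics/top13.png

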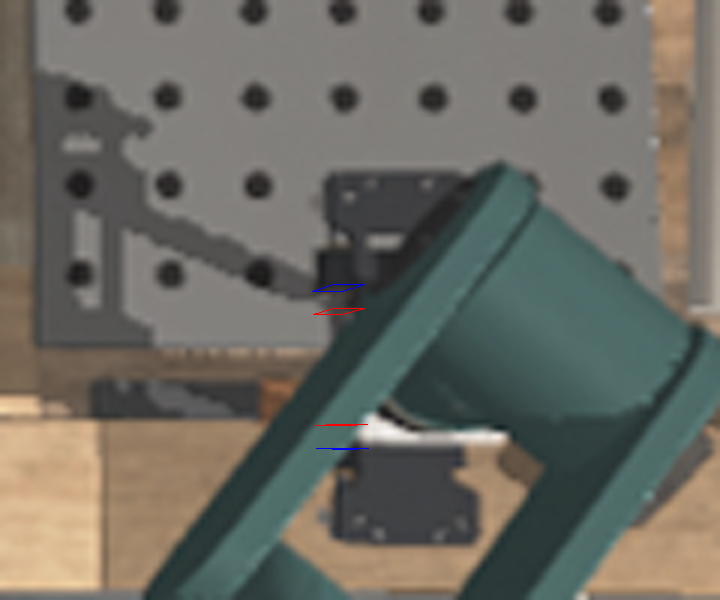

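```bash
python3 - <<'E'
from h import *; import pickle
t=pickle.load(open('s1.pkl','rb'))['top']
for uv in [(345.3,253.5),(345.3,259.5),(372,253),(372,259.5),(360,253.2),(360,259.5)]: print(np.round(ray(t,*uv,.035),4))
E
```

```text
[ 0.4107 -0.1545  0.035 ]
[ 0.3918 -0.1543  0.035 ]
[ 0.4128 -0.2393  0.035 ]
[ 0.3923 -0.2388  0.035 ]
[ 0.4119 -0.2012  0.035 ]
[ 0.392  -0.2009  0.035 ]
```

Request:
arm_command:
  plan:
    - [0.65,0.002,0,0.03,0]
    - [0.36,-0.018,0.008,0.05,0]
    - [0.36,-0.018,0.008,0.05,0]
    - [0.36,-0.018,0.008,0.03,0]
    - [0.36,-0.018,0.008,0.03,0]

```text
time: 15.72
tool_pos: [0.4006, -0.2755, 0.0345]
ee_rot: [-3.138, 0.003, -0.002]
wrist_force: [0.1, 0.5, 0.2]
width: 0.0338
```

```bash
python3 - <<'E'
from ov import *
ov('14',dict(scene=(300,150,400,235),top=(330,190,450,290)),6)
E
```

```text
[ 0.4006 -0.2755  0.0345] [-1.798e+02  2.000e-01 -1.000e-01] 0.0338 [0.1 0.5 0.2] 15.725
```

View pics/top14.png

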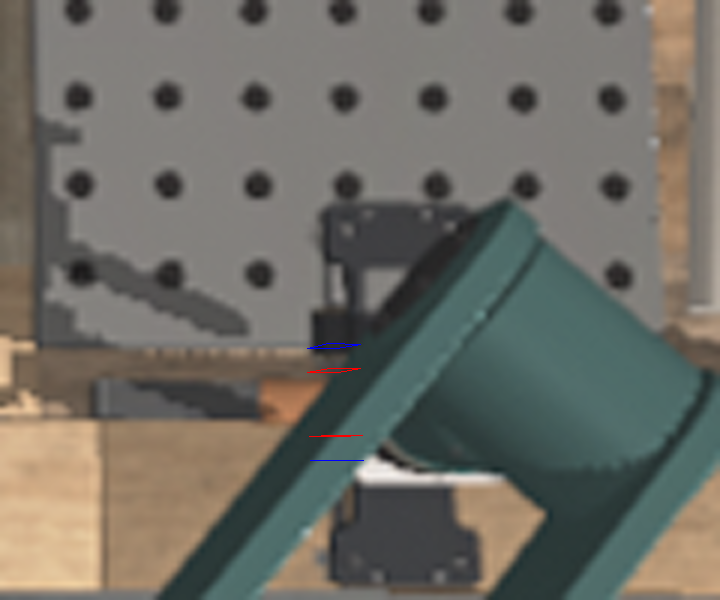

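View pics/scene14.png

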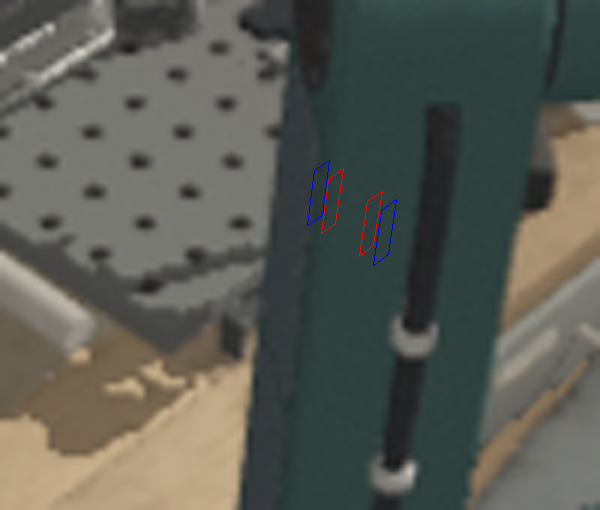

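Request:
arm_command:
  plan:
    - [0.36,0,0,-0.015,0]
    - [0.36,0,0,-0.03,0]
    - [0.36,0,0,-0.034,0]
    - [0.36,0,0,-0.034,0]

```text
time: 16.32
tool_pos: [0.4014, -0.2763, 0.0022]
ee_rot: [-3.141, 0.001, -0.002]
wrist_force: [-0.6, 0.6, -0.8]
width: 0.0337
```

Request:
arm_command:
  plan:
    - [0,0,0,0,0]
    - [0,0,0,0,0]
    - [0,0,0,0,0]

```text
time: 16.7
tool_pos: [0.402, -0.277, 0.0034]
ee_rot: [3.141, -0.001, -0.002]
wrist_force: [-0.2, -0.3, 0.3]
width: 0.0236
```

Request:
arm_command:
  plan:
    - [0,0,0,0.006,0]
    - [0,-0.02,0,0.008,0]
    - [0,-0.045,0,0.006,0]
    - [0,-0.045,0,0.002,0]
    - [0,-0.045,0,0.0,0]
    - [0,-0.045,0,-0.001,0]
    - [0,-0.045,0,-0.001,0]

```text
time: 17.58
tool_pos: [0.3569, -0.2766, 0.0034]
ee_rot: [-3.141, 0.001, -0.001]
wrist_force: [-4.1, 3.7, 7.9]
width: 0.0234
```

Request:
arm_command:
  plan:
    - [0.4,0,0,0.001,0]
    - [0.4,0,0,0.001,0]
    - [0.4,0,0,0,0]
    - [0.4,0,0,-0.01,0]
    - [0.4,0,0,-0.018,0]
    - [0.4,0,0,-0.021,0]
    - [0.4,0,0,-0.021,0]

```text
time: 18.45
tool_pos: [0.3564, -0.2764, -0.0196]
ee_rot: [-3.141, 0.001, -0.002]
wrist_force: [0.3, 1.0, 0.4]
width: 0.0377
```

Request:
arm_command:
  plan:
    - [0,0,0,0,0]
    - [0,0,0,0,0]
    - [0,0,0,0,0]
    - [0,0,0,0,0]

```text
time: 18.95
tool_pos: [0.3569, -0.2769, -0.0188]
ee_rot: [3.141, -0.0, -0.002]
wrist_force: [-0.7, 0.9, 1.3]
width: 0.0234
```

```bash
python3 - <<'E'
from ov import *
ov('15',dict(top=(320,190,450,290)),6)
E
```

```text
[ 0.3569 -0.2769 -0.0188] [ 1.8e+02 -0.0e+00 -1.0e-01] 0.0234 [-0.7  0.9  1.3] 18.95
```

View pics/top15.png

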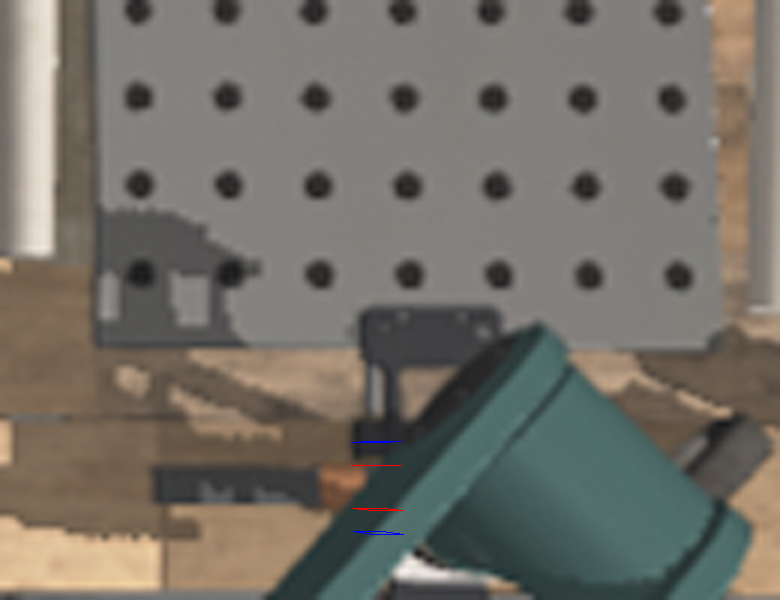

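Request:
arm_command:
  plan:
    - [0,0,0,0.03,0]
    - [0,0,0,0.06,-10]
    - [0,0,0,0.08,-20]
    - [0,0.02,0,0.08,-30]
    - [0,0.04,0,0.08,-40]
    - [0,0.06,0.002,0.08,-50]
    - [0,0.08,0.004,0.08,-60]
    - [0,0.1,0.004,0.08,-70]
    - [0,0.11,0.004,0.07,-80]
    - [0,0.11,0.004,0.065,-90]

```text
time: 20.25
tool_pos: [0.4666, -0.2718, 0.0442]
ee_rot: [3.139, 0.002, -1.578]
wrist_force: [-1.1, -0.6, -2.1]
width: 0.0239
```

Request:
arm_command:
  plan:
    - [0,0,0,0,0]
    - [0,0,0,0,0]

```text
time: 20.5
tool_pos: [0.4664, -0.2725, 0.0456]
ee_rot: [3.141, 0.0, -1.57]
wrist_force: [0.3, 0.5, -2.1]
width: 0.024
```

```bash
python3 - <<'E'
from ov import *
ov('16',dict(top=(335,150,435,250),scene=(270,120,370,210)),7)
E
```

```text
[ 0.4664 -0.2725  0.0456] [180.   0. -90.] 0.024 [ 0.3  0.5 -2.1] 20.5
```

View pics/top16.png

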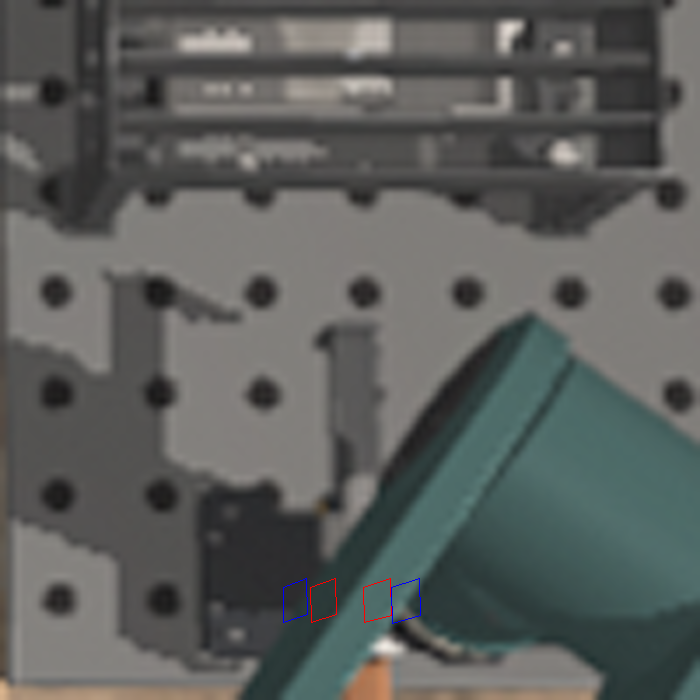

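View pics/scene16.png

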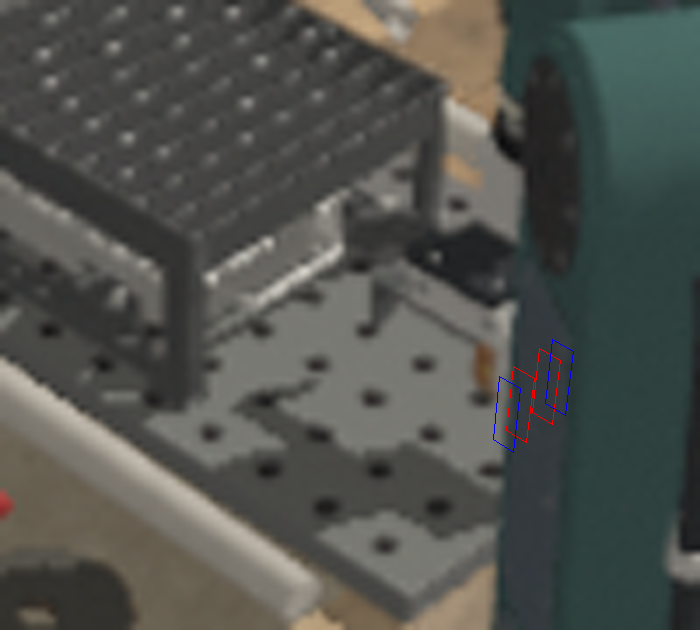

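```bash
python3 - <<'E'
from h import *; import pickle
d=pickle.load(open('s1.pkl','rb')); t=d['top']; s=d['scene']
print(ray(t,385.6,196.3,.100), proj(t,[.588,-.2725,.1]), ray(s,304.5,163,.051),ray(s,319,155,.051))
print(ray(s,322,160.5,.1),ray(s,322,165,.065))
E
```

```text
[ 0.5846549  -0.27237999  0.1       ] [[385.60921909 195.22933298]] [ 0.66704816 -0.23193216  0.051     ] [ 0.66104001 -0.32076454  0.051     ]
[ 0.58403912 -0.25173188  0.1       ] [ 0.59149153 -0.26279187  0.065     ]
```

Request:
arm_command:
  plan:
    - [0,0.03,0,0,0]
    - [0,0.06,-0.001,0,0]
    - [0,0.08,-0.002,0,0]
    - [0,0.092,-0.002,0,0]
    - [0,0.092,-0.002,0,0]
    - [0,0.092,-0.002,0,0]

```text
time: 21.35
tool_pos: [0.558, -0.2746, 0.0459]
ee_rot: [3.141, 0.0, -1.573]
wrist_force: [0.3, 0.5, -1.6]
width: 0.0237
```

```bash
python3 - <<'E'
from ov import *
ov('17',dict(top=(335,120,435,220),scene=(280,120,370,200)),7)
E
```

```text
[ 0.558  -0.2746  0.0459] [180.    0.  -90.1] 0.0237 [ 0.3  0.5 -1.6] 21.35
```

View pics/scene17.png

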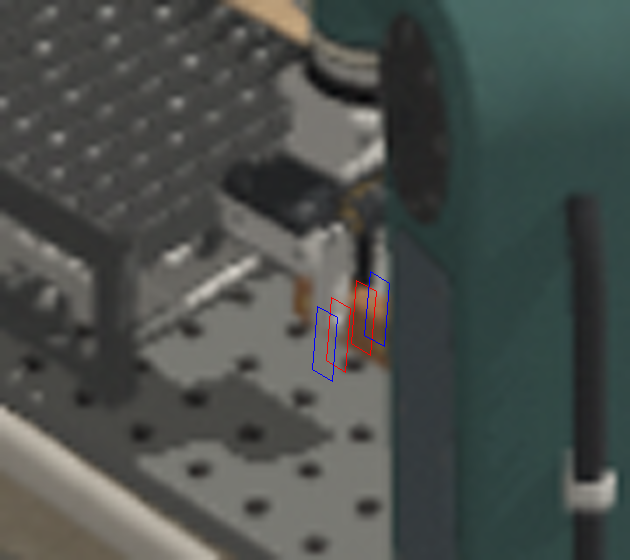

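View pics/top17.png

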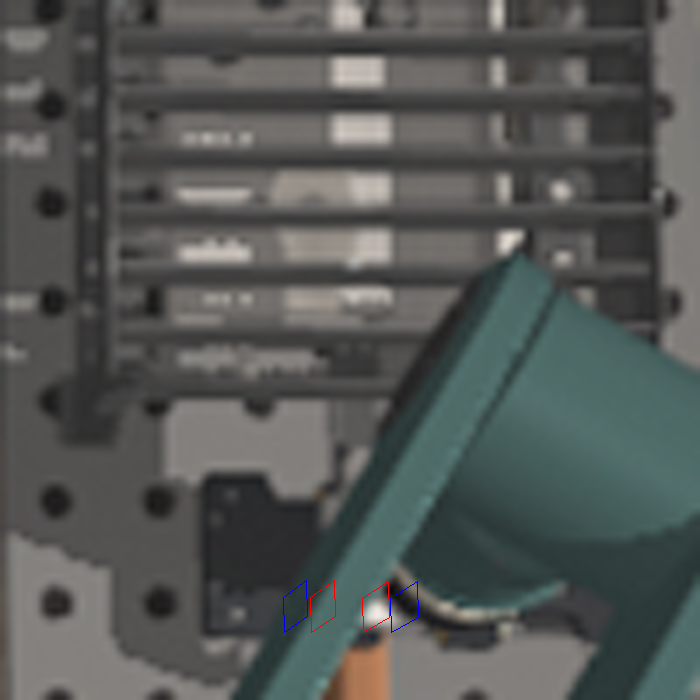

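Request:
arm_command:
  plan:
    - [0,0,0,-0.008,0]
    - [0,0,0,-0.016,0]
    - [0,0,0,-0.016,0]

```text
time: 21.82
tool_pos: [0.5576, -0.2741, 0.0283]
ee_rot: [3.139, 0.001, -1.573]
wrist_force: [-0.1, 0.9, -1.0]
width: 0.0239
```

Request:
arm_command:
  plan:
    - [0,0,0,-0.008,0]
    - [0,0,0,-0.016,0]
    - [0,0,0,-0.018,0]
    - [0,0,0,-0.018,0]

```text
time: 22.32
tool_pos: [0.5586, -0.2745, 0.0116]
ee_rot: [3.141, 0.0, -1.573]
wrist_force: [-0.1, -0.8, -1.2]
width: 0.0238
```

Request:
arm_command:
  plan:
    - [0,-0.002,0,0,0]
    - [0,-0.004,0,0,0]
    - [0,-0.006,0,0,0]
    - [0,-0.007,0,0,0]

```text
time: 22.82
tool_pos: [0.5516, -0.2747, 0.0121]
ee_rot: [-3.141, -0.0, -1.573]
wrist_force: [-0.2, -0.5, -2.0]
width: 0.0237
```

Request:
arm_command:
  plan:
    - [0,-0.0015,0,0,0]
    - [0,-0.003,0,0,0]
    - [0,-0.0045,0,0,0]

```text
time: 23.2
tool_pos: [0.5481, -0.2747, 0.012]
ee_rot: [-3.14, -0.0, -1.572]
wrist_force: [5.4, -0.1, -3.7]
width: 0.0242
```

Request:
arm_command:
  plan:
    - [0,-0.001,0,0,0]
    - [0,-0.002,0,0,0]
    - [0,-0.003,0,0,0]

```text
time: 23.58
tool_pos: [0.5454, -0.2746, 0.0121]
ee_rot: [-3.139, -0.0, -1.572]
wrist_force: [6.5, -0.7, -3.8]
width: 0.0242
```

Request:
arm_command:
  plan:
    - [0,-0.001,0,0,0]
    - [0,-0.002,0,0,0]
    - [0,-0.003,0,0,0]
    - [0,-0.004,0,0,0]

```text
time: 24.08
tool_pos: [0.5412, -0.2747, 0.0121]
ee_rot: [-3.14, -0.0, -1.572]
wrist_force: [6.3, -0.9, -4.5]
width: 0.0236
```

Request:
arm_command:
  plan:
    - [0,-0.002,0,0,0]
    - [0,-0.004,0,0,0]
    - [0,-0.006,0,0,0]
    - [0,-0.008,0,0,0]

```text
time: 24.58
tool_pos: [0.5321, -0.2746, 0.012]
ee_rot: [-3.141, -0.0, -1.572]
wrist_force: [3.7, -0.3, -3.7]
width: 0.0241
```

```bash
python3 - <<'E'
from ov import *
ov('18',dict(top=(335,120,435,220),scene=(280,120,370,200)),7)
E
```

```text
[ 0.5321 -0.2746  0.012 ] [-180.    -0.   -90.1] 0.0241 [ 3.7 -0.3 -3.7] 24.575
```

View pics/scene18.png

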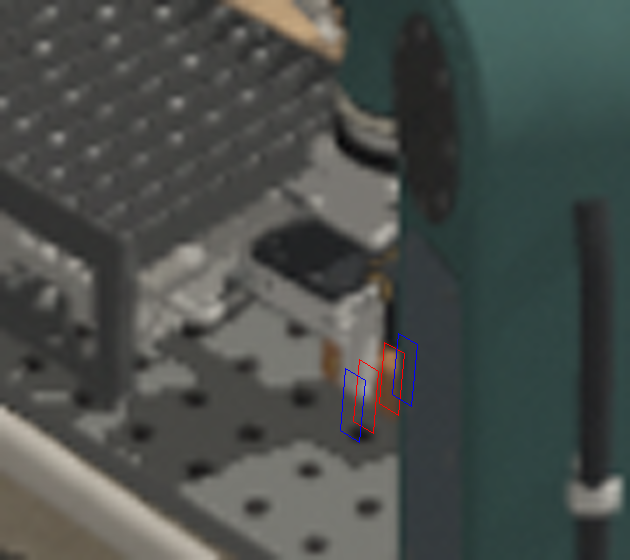

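View pics/top18.png

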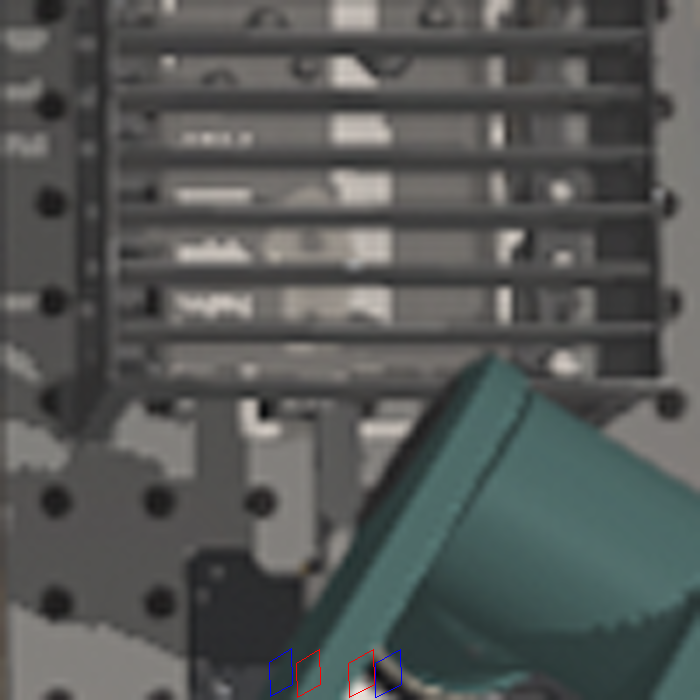

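Request:
arm_command:
  plan:
    - [0,-0.004,0,0,0]
    - [0,-0.01,0,0,0]
    - [0,-0.016,0,0,0]
    - [0,-0.022,0,0,0]
    - [0,-0.028,0,0,0]
    - [0,-0.034,0,0,0]
    - [0,-0.04,0,0,0]
    - [0,-0.046,0,0,0]
    - [0,-0.052,0,0,0]
    - [0,-0.058,0,0,0]

```text
time: 25.92
tool_pos: [0.4738, -0.2747, 0.0119]
ee_rot: [-3.142, -0.0, -1.573]
wrist_force: [2.6, 0.5, -2.3]
width: 0.0237
```

Request:
arm_command:
  plan:
    - [0,-0.006,0,0,0]
    - [0,-0.012,0,0,0]
    - [0,-0.018,0,0,0]
    - [0,-0.024,0,0,0]
    - [0,-0.03,0,0,0]
    - [0,-0.036,0,0,0]
    - [0,-0.042,0,0,0]
    - [0,-0.048,0,0,0]
    - [0,-0.054,0,0,0]
    - [0,-0.058,0,0,0]

```text
time: 27.18
tool_pos: [0.4158, -0.2746, 0.0119]
ee_rot: [-3.142, -0.0, -1.573]
wrist_force: [3.3, 0.4, -2.0]
width: 0.0238
```

Request:
arm_command:
  plan:
    - [0,-0.004,0,0,0]
    - [0,-0.008,0,0,0]
    - [0,-0.012,0,0,0]
    - [0,-0.015,0,0,0]
    - [0,-0.018,0,0,0]

```text
time: 27.8
tool_pos: [0.398, -0.2746, 0.0119]
ee_rot: [3.142, -0.0, -1.573]
wrist_force: [3.1, -0.7, -1.7]
width: 0.0238
```

Request:
arm_command:
  plan:
    - [0,-0.002,0,0,0]
    - [0,-0.004,0,0,0]
    - [0,-0.006,0,0,0]

```text
time: 28.18
tool_pos: [0.3921, -0.2746, 0.0119]
ee_rot: [-3.142, -0.0, -1.573]
wrist_force: [4.2, 0.4, -1.8]
width: 0.0239
```

Request:
arm_command:
  plan:
    - [0,-0.0015,0,0,0]
    - [0,-0.003,0,0,0]
    - [0,-0.0045,0,0,0]

```text
time: 28.55
tool_pos: [0.3876, -0.2747, 0.0119]
ee_rot: [3.142, -0.0, -1.573]
wrist_force: [4.3, 0.6, -1.9]
width: 0.0236
```

Request:
arm_command:
  plan:
    - [0,-0.001,0,0,0]
    - [0,-0.002,0,0,0]
    - [0,-0.003,0,0,0]

```text
time: 28.92
tool_pos: [0.3847, -0.2747, 0.0119]
ee_rot: [3.142, -0.0, -1.573]
wrist_force: [3.5, -0.3, -3.1]
width: 0.0241
```

Request:
arm_command:
  plan:
    - [0,-0.0015,0,0,0]
    - [0,-0.003,0,0,0]

```text
time: 29.18
tool_pos: [0.3816, -0.2747, 0.0119]
ee_rot: [3.142, -0.0, -1.573]
wrist_force: [4.1, -0.4, -2.8]
width: 0.0238
```

Request:
arm_command:
  plan:
    - [0,-0.0015,0,0,0]
    - [0,-0.003,0,0,0]

```text
time: 29.42
tool_pos: [0.3786, -0.2747, 0.0119]
ee_rot: [3.142, -0.0, -1.573]
wrist_force: [3.5, -0.3, -1.6]
width: 0.0239
```

Request:
arm_command:
  plan:
    - [0,-0.0015,0,0,0]
    - [0,-0.003,0,0,0]

```text
time: 29.68
tool_pos: [0.3756, -0.2746, 0.0119]
ee_rot: [3.142, -0.0, -1.573]
wrist_force: [3.3, -1.1, -1.6]
width: 0.0238
```

Request:
arm_command:
  plan:
    - [0,-0.0015,0,0,0]
    - [0,-0.003,0,0,0]

```text
time: 29.92
tool_pos: [0.3726, -0.2746, 0.0119]
ee_rot: [3.142, -0.0, -1.573]
wrist_force: [3.7, -0.1, -2.0]
width: 0.0239
```

Request:
arm_command:
  plan:
    - [0,-0.0015,0,0,0]
    - [0,-0.003,0,0,0]

```text
time: 30.18
tool_pos: [0.3696, -0.2747, 0.0119]
ee_rot: [-3.142, -0.0, -1.573]
wrist_force: [4.8, 0.3, -3.0]
width: 0.0239
```

Request:
arm_command:
  plan:
    - [0,-0.001,0,0,0]
    - [0,-0.002,0,0,0]

```text
time: 30.42
tool_pos: [0.3692, -0.2739, 0.0118]
ee_rot: [-3.138, 0.001, -1.572]
wrist_force: [11.2, 2.1, -4.5]
width: 0.0238
```

Request:
arm_command:
  plan:
    - [0,-0.0006,0,0,0]
    - [0,-0.0006,0,0,0]

```text
time: 30.68
tool_pos: [0.3692, -0.2739, 0.0118]
ee_rot: [-3.137, 0.001, -1.572]
wrist_force: [10.1, 0.6, -5.3]
width: 0.0239
```

Request:
arm_command:
  plan:
    - [0,-0.0008,0,0,0]
    - [0,-0.0008,0,0,0]

```text
time: 30.92
tool_pos: [0.3691, -0.274, 0.012]
ee_rot: [-3.136, 0.001, -1.572]
wrist_force: [12.0, 1.9, -5.3]
width: 0.0236
```

Request:
arm_command:
  plan:
    - [0,0.005,0,0,0]
    - [0,0.01,0,0,0]
    - [0,0.011,0,0.01,0]
    - [0,0.011,0,0.03,0]
    - [0,0.011,0,0.06,0]
    - [0,0.01,0,0.06,0]

```text
time: 31.68
tool_pos: [0.3777, -0.2764, 0.075]
ee_rot: [-3.137, -0.005, -1.573]
wrist_force: [0.9, -0.7, -2.7]
width: 0.0241
```

```bash
python3 - <<'E'
from ov import *
ov('19',dict(top=(330,110,450,240),scene=(270,120,380,220)),6)
E
```

```text
[ 0.3777 -0.2764  0.075 ] [-179.8   -0.3  -90.1] 0.0241 [ 0.9 -0.7 -2.7] 31.675
```

View pics/scene19.png

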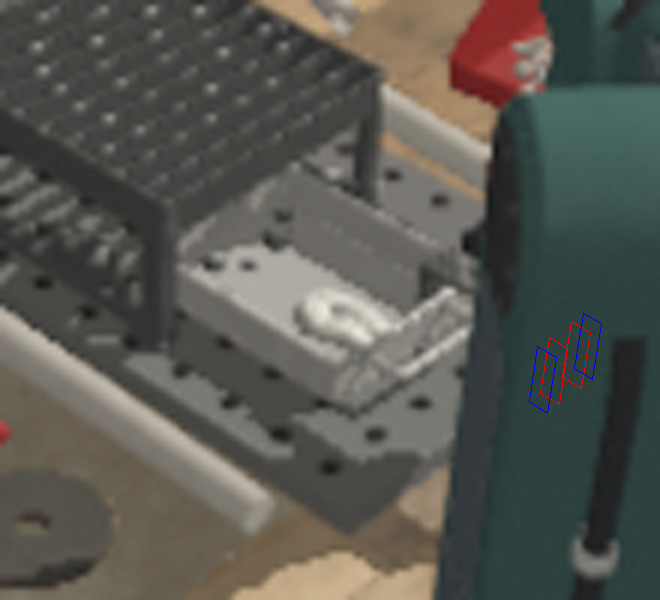

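View pics/top19.png

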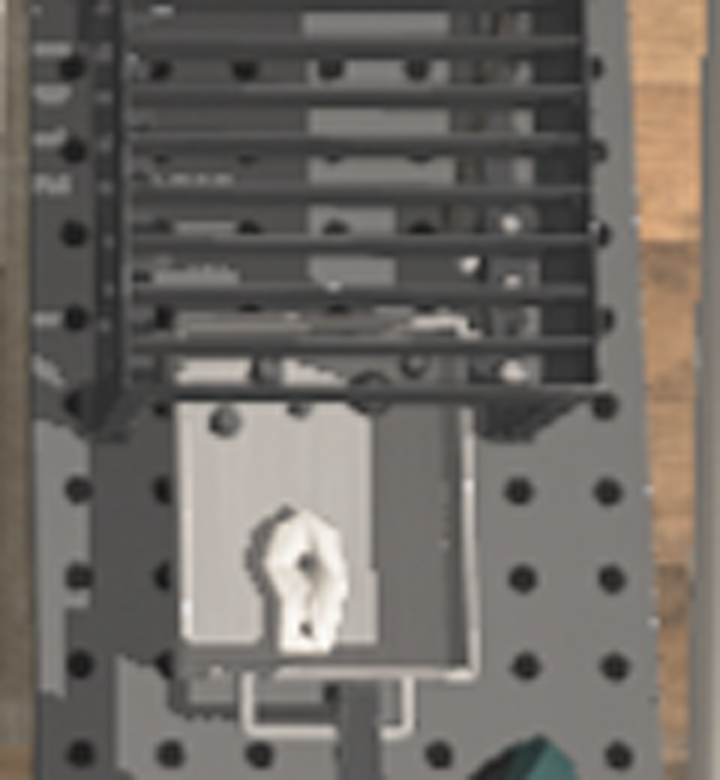

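Request:
arm_command:
  plan:
    - [0,-0.01,0.02,0.05,0]
    - [0,-0.01,0.08,0.07,0]
    - [0,-0.01,0.14,0.07,0]
    - [0,0,0.2,0.07,0]
    - [0,0,0.26,0.07,0]
    - [0,0,0.32,0.07,0]
    - [0,0.01,0.38,0.07,0]
    - [0,0.01,0.44,0.07,0]
    - [0,0.015,0.5,0.05,0]
    - [0,0.015,0.56,0,0]

```text
time: 33.02
tool_pos: [0.3918, 0.2752, 0.082]
ee_rot: [-3.139, 0.001, -1.571]
wrist_force: [1.1, -0.7, -2.0]
width: 0.024
```

Request:
arm_command:
  plan:
    - [0,0,0.02,-0.03,0]
    - [0,0,0.035,-0.07,0]
    - [0,0,0.035,-0.085,0]
    - [0,0,0.035,-0.091,0]
    - [0,0,0.035,-0.093,0]
    - [0,0,0.035,-0.093,0]

```text
time: 33.78
tool_pos: [0.3924, 0.3077, -0.0092]
ee_rot: [-3.139, 0.001, -1.573]
wrist_force: [0.2, -0.1, -1.9]
width: 0.024
```

```bash
python3 - <<'E'
from ov import *
ov('20',dict(top=(160,190,280,290),scene=(190,200,300,300)),6)
E
```

```text
[ 0.3924  0.3077 -0.0092] [-1.799e+02  1.000e-01 -9.020e+01] 0.024 [ 0.2 -0.1 -1.9] 33.775
```

View pics/scene20.png

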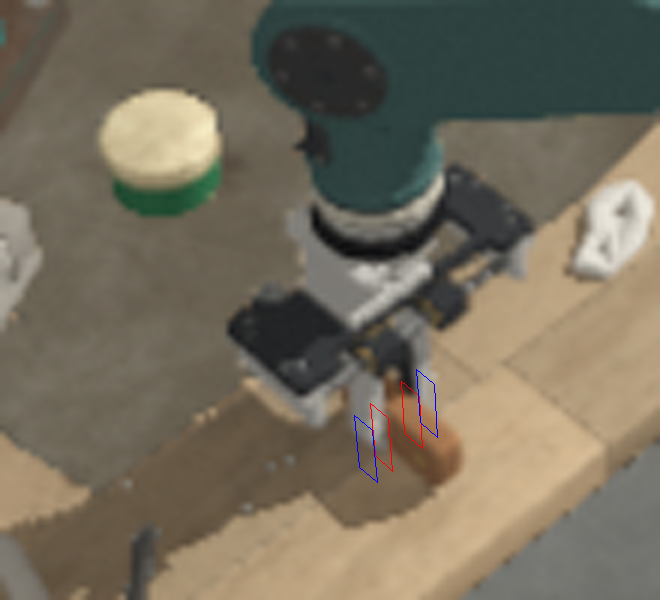

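Down about 10 mm more to contact.

Request:
arm_command:
  plan:
    - [0,0,0,-0.006,0]
    - [0,0,0,-0.009,0]
    - [0,0,0,-0.0105,0]
    - [0,0,0,-0.0105,0]

```text
time: 34.38
tool_pos: [0.3915, 0.3077, -0.0188]
ee_rot: [-3.141, -0.0, -1.572]
wrist_force: [-4.3, -3.3, 10.5]
width: 0.0242
```

Request:
arm_command:
  plan:
    - [0.5,0,0,0.003,0]
    - [0.5,0,0,0.003,0]
    - [0.5,0,0,0.003,0]
    - [0.5,0,0,0.04,0]
    - [0.5,0,0,0.09,0]
    - [0.5,-0.02,-0.05,0.13,0]
    - [0.5,-0.04,-0.1,0.14,0]

```text
time: 35.25
tool_pos: [0.3525, 0.2075, 0.1217]
ee_rot: [-3.137, 0.001, -1.571]
wrist_force: [0.5, -0.3, 0.3]
width: 0.0469
```

```bash
python3 - <<'E'
from h import *; from look import big
t=snap('top'); s=snap('scene')
big(t,330,160,450,260,6,'t21'); big(t,160,190,310,290,5,'t21b'); big(s,190,200,300,300,6,'s21')
for n in ['dropout','twin','hook']:
    for x in finder.masks_of(n,'top'): 
        m=x['pixels'].astype('uint8'); c=cv2.minAreaRect(cv2.findNonZero(m)); print(n,round(x['p'],2),x['extent'],c)
o=robot.get_obs(); print(o['tool_pos'],o['time'])
E
```

```text
dropout 0.6 [371.5, 193.4, 387.5, 218.9] ((381.26092529296875, 207.05123901367188), (24.095848083496094, 12.920960426330566), 77.90524291992188)
dropout 0.18 [341.8, 91.6, 432.2, 184.9] ((387.0, 137.0), (92.0, 88.0), 90.0)
twin 0.55 [256.5, 243.4, 278.2, 258.6] ((268.8292541503906, 251.03660583496094), (12.337726593017578, 23.11371612548828), 51.34019088745117)
hook 0.56 [195.8, 218.7, 206.3, 254.3] ((201.5, 237.0), (32.0, 9.0), 90.0)
hook 0.55 [204.2, 163.2, 229.5, 187.5] ((215.00001525878906, 176.5), (24.748737335205078, 21.920310974121094), 45.0)
[0.3513889  0.20792806 0.11860655] 35.5
```

View pics/t21.png

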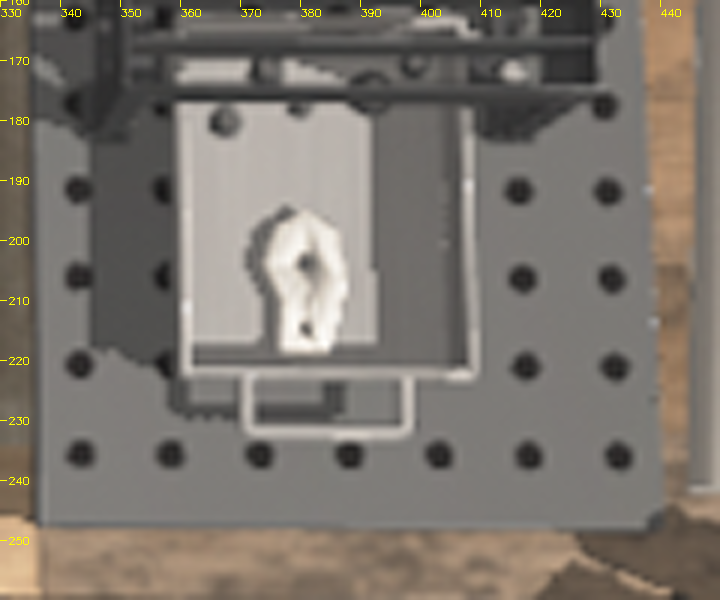

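View pics/t21b.png

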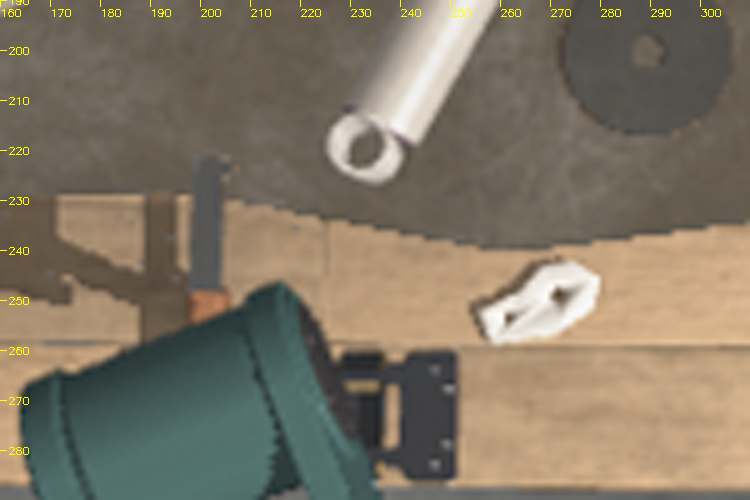

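View pics/s21.png

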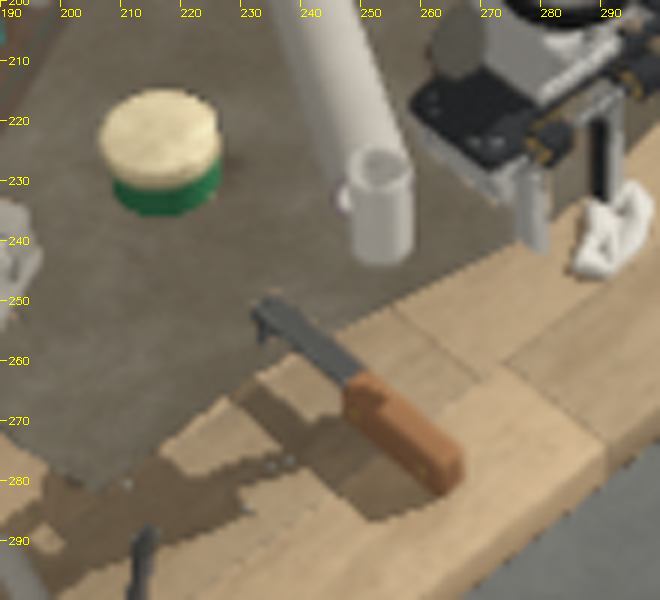

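```bash
python3 - <<'E'
from h import *; import pickle
d=pickle.load(open('s1.pkl','rb')); t=d['top']; s=d['scene']
z=.0365
for uv in [(380,195.3),(380.9,218.7),(373.6,203.5),(387.6,207),(376.3,213),(385.7,213),(376.7,218.5),(384.7,218.7)]: print(uv,np.round(ray(t,*uv,z),4))
c=ray(t,380.5,207,z); print('c',c, proj(s,c))
print('twin'); z=.0085
for uv in [(257,257.3),(278,245),(268,250.8),(260.5,248.7),(268.8,257),(253.8+5,258.3),(270,241.8)]: print(uv,np.round(ray(t,*uv,z),4))
print('pan',np.round([ray(t,360.8,222,.061),ray(t,408.5,222,.061),ray(t,384,231.8,.051)],4), 'bench edge',ray(t,268,288,0))
E
```

```text
(380, 195.3) [ 0.5988 -0.2691  0.0365]
(380.9, 218.7) [ 0.5226 -0.27    0.0365]
(373.6, 203.5) [ 0.5719 -0.2478  0.0365]
(387.6, 207) [ 0.5606 -0.2925  0.0365]
(376.3, 213) [ 0.541  -0.2558  0.0365]
(385.7, 213) [ 0.5411 -0.2859  0.0365]
(376.7, 218.5) [ 0.5232 -0.2566  0.0365]
(384.7, 218.7) [ 0.5226 -0.2822  0.0365]
c [ 0.56054113 -0.26973751  0.0365    ] [[327.97479968 172.53909836]]
twin
(257, 257.3) [0.3977 0.129  0.0085]
(278, 245) [0.438  0.0609 0.0085]
(268, 250.8) [0.4189 0.0934 0.0085]
(260.5, 248.7) [0.4256 0.118  0.0085]
(268.8, 257) [0.3989 0.0906 0.0085]
(258.8, 258.3) [0.3945 0.1231 0.0085]
(270, 241.8) [0.4483 0.0872 0.0085]
pan [[ 0.509  -0.2013  0.061 ]
 [ 0.5096 -0.3509  0.061 ]
 [ 0.4792 -0.2756  0.051 ]] bench edge [0.29917571 0.09248362 0.        ]
```

Request:
arm_command:
  plan:
    - [0.7,0.01,-0.04,0.01,10]
    - [0.7,0.02,-0.08,0.02,20]
    - [0.7,0.03,-0.13,0.02,30]
    - [0.7,0.04,-0.18,0.02,40]
    - [0.7,0.05,-0.23,0.02,50]
    - [0.7,0.05,-0.28,0.02,60]
    - [0.7,0.05,-0.33,0.02,70]
    - [0.7,0.05,-0.38,0.02,80]
    - [0.7,0.05,-0.43,0.02,90]
    - [0.7,0.05,-0.47,0.02,100]

```text
time: 36.75
tool_pos: [0.402, -0.2638, 0.1373]
ee_rot: [-3.14, 0.001, 0.079]
wrist_force: [-0.4, -0.2, 0.5]
width: 0.0658
```

Request:
arm_command:
  plan:
    - [0.7,0,0,0,10]
    - [0.7,0,0,0,20]
    - [0.7,0,0,0,30]
    - [0.7,0,0,0,40]
    - [0.7,0,0,0,50]
    - [0.7,0.03,0,0,60]
    - [0.7,0.07,0,0,70]
    - [0.7,0.11,0,0,80]
    - [0.7,0.14,0,0,80]
    - [0.7,0.14,0,0,80]

```text
time: 38.0
tool_pos: [0.5432, -0.2611, 0.1359]
ee_rot: [-3.138, -0.002, 1.472]
wrist_force: [0.8, 0.2, -0.3]
width: 0.0657
```

Request:
arm_command:
  plan:
    - [0.7,0.026,-0.009,-0.02,6]
    - [0.7,0.026,-0.009,-0.06,6]
    - [0.7,0.026,-0.009,-0.09,6]
    - [0.7,0.026,-0.009,-0.09,6]
    - [0.7,0.026,-0.009,-0.09,6]

```text
time: 38.62
tool_pos: [0.5677, -0.2716, 0.0499]
ee_rot: [3.141, 0.001, 1.574]
wrist_force: [-1.3, 0.4, 0.0]
width: 0.066
```

```bash
python3 - <<'E'
from ov import *
ov('22',dict(top=(340,160,440,250),scene=(290,120,380,210)),7)
E
```

```text
[ 0.5677 -0.2716  0.0499] [179.9   0.   90.2] 0.066 [-1.3  0.4  0. ] 38.625
```

View pics/scene22.png

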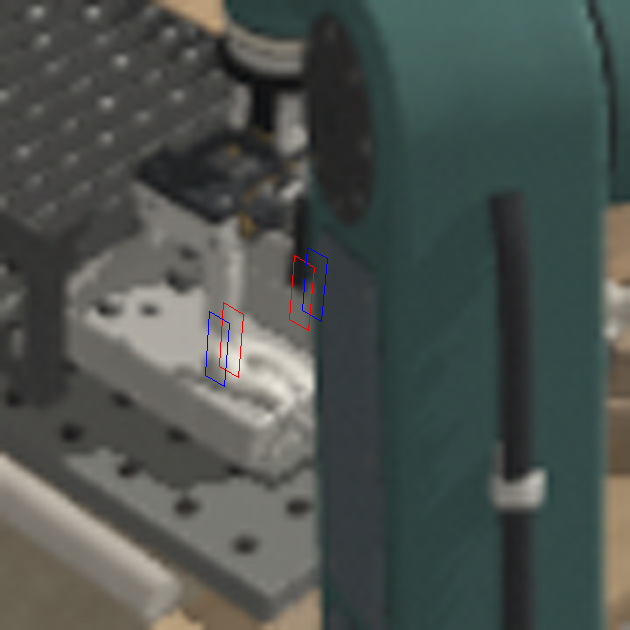

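View pics/top22.png

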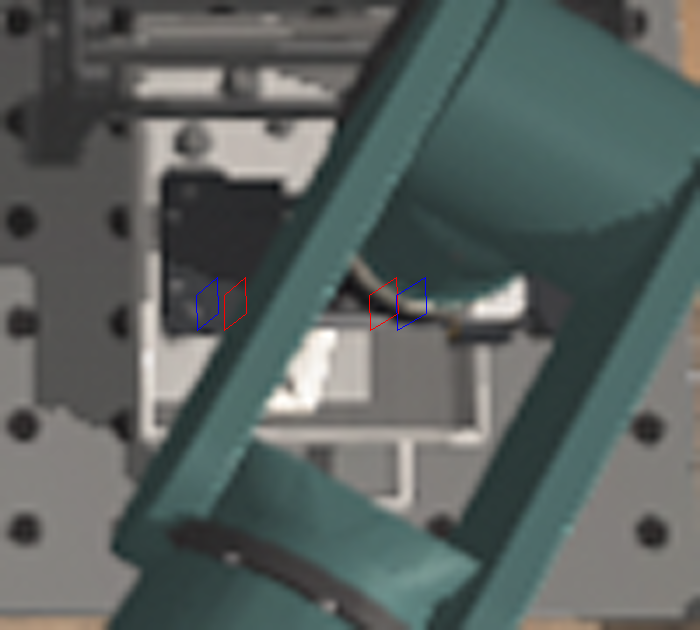

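Request:
arm_command:
  plan:
    - [0.7,0,0.001,-0.02,0]
    - [0.7,0,0.001,-0.035,0]
    - [0.7,0,0.001,-0.042,0]
    - [0.7,0,0.001,-0.042,0]

```text
time: 39.22
tool_pos: [0.5665, -0.2699, 0.0055]
ee_rot: [-3.139, -0.001, 1.574]
wrist_force: [-0.5, 0.1, -0.5]
width: 0.0659
```

Request:
arm_command:
  plan:
    - [0.7,0,0,-0.002,0]
    - [0,0,0,-0.002,0]
    - [0,0,0,-0.002,0]
    - [0,0,0,-0.002,0]
    - [0,0,0,-0.002,0]

```text
time: 39.85
tool_pos: [0.5675, -0.2705, 0.0053]
ee_rot: [3.141, 0.0, 1.574]
wrist_force: [0.5, 0.4, 1.0]
width: 0.041
```

Request:
arm_command:
  plan:
    - [0,0,0,0,0]
    - [0,0,0,0.01,0]
    - [0,0,0,0.03,0]
    - [0,0,0,0.06,0]
    - [0,0,0,0.06,0]

```text
time: 40.48
tool_pos: [0.5698, -0.2718, 0.0698]
ee_rot: [3.134, 0.004, 1.574]
wrist_force: [-0.6, 0.4, -0.5]
width: 0.041
```

```bash
python3 - <<'E'
from ov import *
ov('23',dict(top=(340,160,440,250),scene=(290,120,380,210)),7)
E
```

```text
[ 0.5698 -0.2718  0.0698] [179.6   0.2  90.2] 0.041 [-0.6  0.4 -0.5] 40.475
```

View pics/scene23.png

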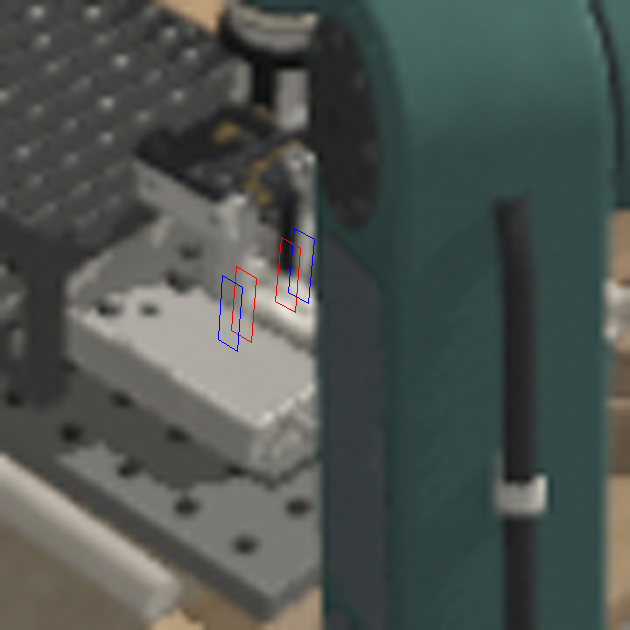

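Request:
arm_command:
  plan:
    - [0,-0.02,0,0.03,0]
    - [0,-0.06,0.02,0.05,-5]
    - [0,-0.1,0.06,0.05,-15]
    - [0,-0.13,0.1,0.05,-25]
    - [0,-0.15,0.14,0.05,-35]
    - [0,-0.17,0.18,0.05,-45]
    - [0,-0.17,0.22,0.04,-55]
    - [0,-0.17,0.26,0.02,-60]
    - [0,-0.17,0.273,0,-60]
    - [0,-0.17,0.273,-0.02,-60]

```text
time: 41.82
tool_pos: [0.396, 0.0039, 0.0429]
ee_rot: [-3.14, 0.002, 0.529]
wrist_force: [0.3, 1.2, -0.5]
width: 0.041
```

Request:
arm_command:
  plan:
    - [0,0,0,0,0]
    - [0,0,0,0,0]

```text
time: 42.08
tool_pos: [0.3972, 0.0025, 0.0449]
ee_rot: [-3.141, 0.0, 0.526]
wrist_force: [0.5, -0.7, -0.4]
width: 0.0411
```

```bash
python3 - <<'E'
from ov import *
ov('24',dict(top=(230,210,340,300),scene=(230,180,330,270)),7)
E
```

```text
[0.3972 0.0025 0.0449] [-180.     0.    30.2] 0.0411 [ 0.5 -0.7 -0.4] 42.075
```

View pics/scene24.png

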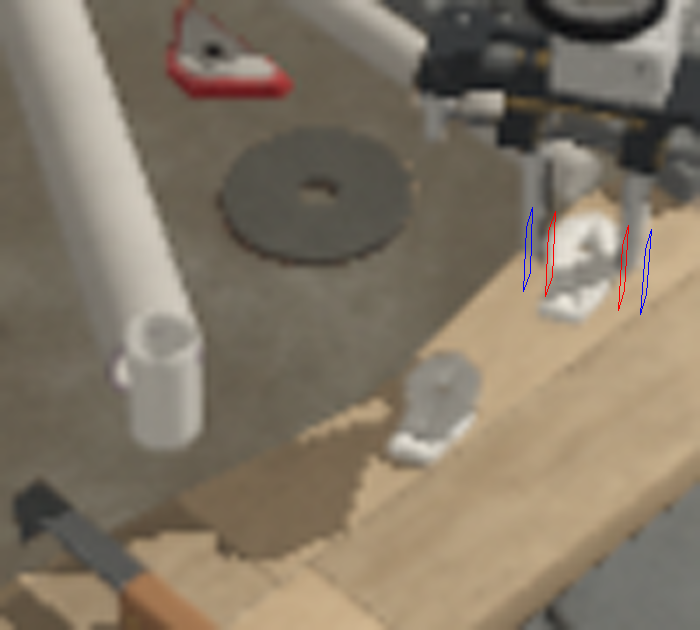

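View pics/top24.png

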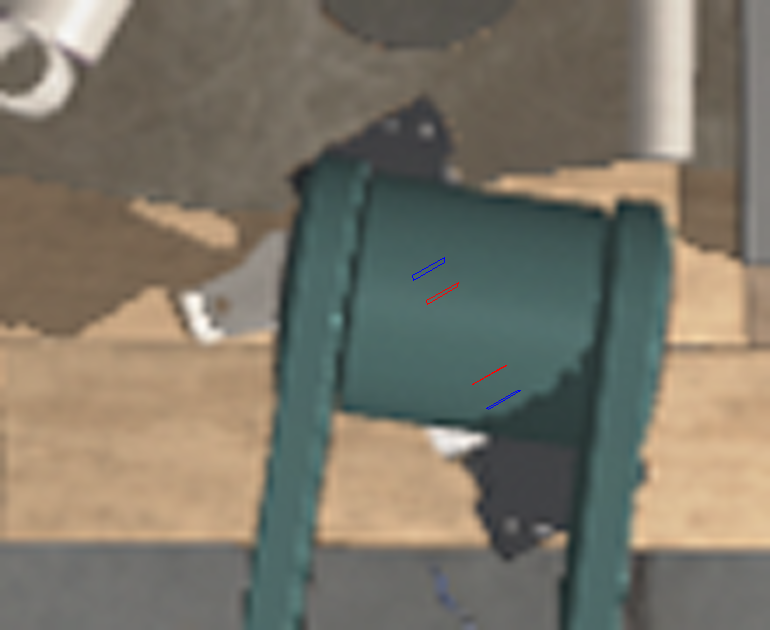

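Request:
arm_command:
  plan:
    - [0,0,0,-0.03,0]
    - [0,0,0,-0.055,0]
    - [0,0,0,-0.063,0]
    - [0,0,0,-0.066,0]
    - [0,0,0,-0.066,0]

```text
time: 42.8
tool_pos: [0.3982, 0.0025, -0.0202]
ee_rot: [3.141, -0.001, 0.526]
wrist_force: [-0.0, 0.1, -0.0]
width: 0.0414
```

Request:
arm_command:
  plan:
    - [0,0,0,-0.0015,0]
    - [0,0,0,-0.003,0]
    - [0,0,0,-0.003,0]

```text
time: 43.18
tool_pos: [0.3981, 0.0025, -0.0228]
ee_rot: [3.141, -0.001, 0.527]
wrist_force: [-1.3, -0.0, 4.6]
width: 0.041
```

Contact (4.6 N). Release and rise.

Request:
arm_command:
  plan:
    - [0.6,0,0,0.001,0]
    - [0.6,0,0,0.001,0]
    - [0.6,0,0,0.001,0]
    - [0.6,0,0,0.03,0]
    - [0.6,0,0,0.08,0]
    - [0.6,-0.02,0,0.13,0]
    - [0.6,-0.02,-0.05,0.15,0]
    - [0.6,-0.04,-0.11,0.16,0]
    - [0.6,-0.05,-0.17,0.16,0]
    - [0.6,-0.05,-0.17,0.16,0]

```text
time: 44.42
tool_pos: [0.346, -0.1711, 0.1358]
ee_rot: [3.141, 0.001, 0.518]
wrist_force: [0.1, 0.2, -0.0]
width: 0.0565
```

```bash
python3 - <<'E'
from h import *; from look import big
t=snap('top','top25'); s=snap('scene','scene25')
big(t,180,150,310,280,5,'t25');big(s,200,160,330,290,5,'s25')
o=robot.get_obs(); print(o['tool_pos'],o['time'],o['wrist_force'])
E
```

```text
[ 0.34694496 -0.16748808  0.13554181] 44.525 [ 0.18456421  0.33420717 -1.42286841]
```

View pics/t25.png

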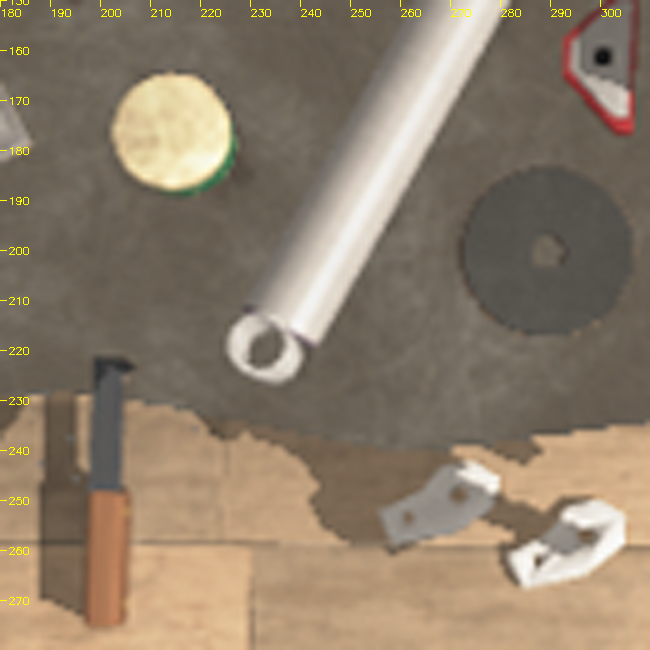

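View pics/s25.png

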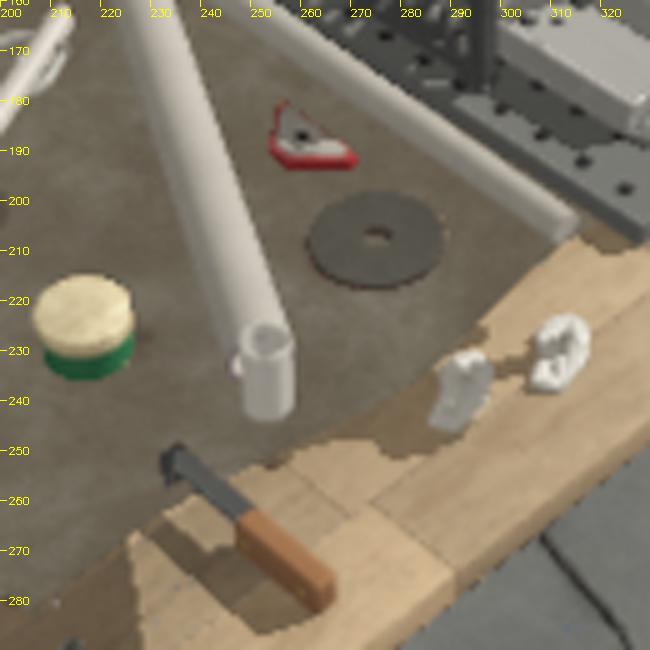

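View pics/top25.png

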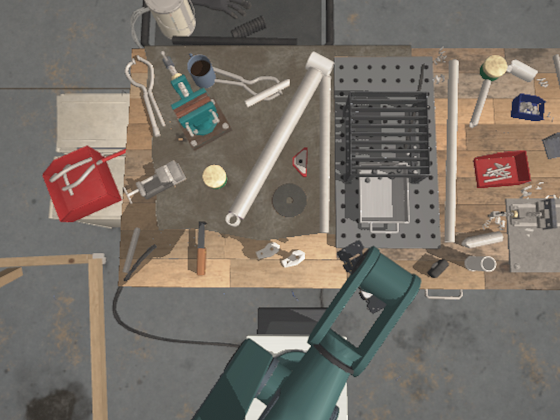

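Request:
arm_command:
  plan:
    - [0.6,0,0,0,0]
    - [0.6,0,0,0,0]
    - [0.6,0,0,0,0]

```text
time: 44.9
tool_pos: [0.3476, -0.1663, 0.1359]
ee_rot: [-3.142, -0.0, 0.529]
wrist_force: [-0.1, -0.3, -0.5]
width: 0.0565
```

```bash
python3 -c "
from bench import robot
print(robot.get_obs()['wrist_force'],robot.get_obs()['tool_pos']); print(robot.close_job())"
```

```text
[-0.13568612 -0.27648713 -0.53066474] [ 0.34762653 -0.16634797  0.13587598]
the job is handed in; nothing more can be done
None
```

The job is done and handed in at 44.9 s. The pan is drawn out to its stops, the hook is on the bench, and the dropout lies flat next to its twin.

**Pan:** The catch gave at about 6.5 N, slightly below the stated 7–12 N. The pan then slid at 3–5 N. After about 180 mm of travel it stopped moving while the pull rose to 12 N, so I took that as the stops. The highest pull I read was 12 N, under the 20 N bend limit, and the bow looked straight afterwards. I only read the force at the end of each move, so brief peaks in between could have been missed.

**Hook:** It stands upright on its handle and lip at about x 0.39, y 0.31, well clear of the pan and grate.

**Dropout:** It lies parallel to the twin, about 9 cm from it centre to centre. In the last pictures the pan was still out, and the bystanders I could see had not visibly moved. The robot was touching nothing.

**What went wrong or disagreed:**
- **Toppled hook:** My first grasp tipped the hook onto its side. I touched the bench with the fingers shut and found the fingertips sit about 26 mm higher than the reported TCP. I allowed for that from then on.
- **Righting it:** I set the hook down over the front edge of the fixture plate so that it rolled back upright. I then gripped it again and carried on.
- **Grip width:** The dropout measured 41 mm across in the jaws rather than the stated 44 mm. It held without slipping.

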